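# Clamp a tool handle in the cross-drilling cradle

## Task

Get the pale handle with the brass ferrule ready for cross-drilling: lift the sprung clamp bar out of its fork and swing it right aside, lay the handle in the two V-blocks with its ferrule towards the stop, and slide it along gently but firmly until the ferrule is pressed home on the rubber-tipped stop screw. Then swing the bar back and let it down gently into its fork, so that it alone holds the handle, still up against the stop. Do not jam anything hard, do not let the bar snap down, and leave everything else where it lies.

Things in the scene. Friction and masses are not known exactly. Their poses are not given: they have to be found in the camera images.
- cradle: Green cradle fixed to the bench: plate 200 x 216 x 12 mm with two aluminium V-blocks, column, fork, stop. Origin on the bench under the middle of the V-blocks; z up, x from fork to column, y along the V-blocks' axis to the stop. V-blocks (28 mm long, at y = -50 and +50, 72 mm gap between, tops at z = 49 mm) hold the handle's axis at x = 0, z = 48 mm. Column at x = +75 mm, y = 0
- fork: Part of the cradle (same origin and axes): two upright green cheeks at x = -58 mm, 10 mm thick, inner faces 27 mm apart, tops at z = 86 mm. The clamp bar drops between them: it must rise at least 25 mm to swing, and must be within 0.02 rad of straight to go down again
- stop: Part of the cradle (same origin and axes): green bracket, inner face at y = +105 mm, top at z = 70 mm, with a steel screw on the handle's axis. Its black rubber tip, 18 mm across, faces -y and stands anywhere from y = +66 to +90 mm: set anew each time, not measured, so feel for it by sliding slowly. The rubber gives 1 mm for 5 N; 5 to 10 N is right, over 15 N is too much
- clamp_bar: Steel bar 166 x 20 x 14 mm on the column, with a black rubber pad beneath it, 75 mm from the column's axis. Origin on that axis, on the bench when the bar is fully down (it rises with the bar); -x points along the bar to the knob, along the cradle's -x when closed. Fully down, its underside is at 62 mm, top at 76 mm, pad's underside at 48 mm; on the handle it rests 15 mm higher
- bar_knob (a point): Middle of the red knob at the bar's free end, 160 mm from the column's axis: upright cylinder 28 mm across, 26 mm high, its middle 99 mm above the bench when the bar is fully down, its underside 10 mm above the bar. Grasp from above, fingers across the bar
- bar_lift (a joint): Lift of the bar in m: 0 fully down, 0.045 at the top, 0.015 on the handle. The spring in the column and the bar's weight pull it down with 9 N at the bottom, 14 N at the top: it snaps down if let go
- bar_swing (a joint): Swing of the bar in rad about the column's upright axis: 0 straight across the cradle, in the fork; grows clockwise seen from above (the knob goes from the cradle's -x side to its +y side), up to 1.75. It stays where it is left (light friction). Right aside is about a quarter turn
- handle: The work: loose pale wooden handle, 34 mm across, 153 mm long, brass ferrule 26 mm across at one end, 100 to 170 g. Origin on its axis, y along it to the ferrule: butt at y = -75, ferrule from +60 to +78 mm. It starts level on a plywood rack (two notched rests 90 mm apart), axis 40 mm above the bench, ferrule roughly to the robot's left, 104 mm beside the dark handle
- ferrule_end (a point): Centre of the end face of the handle's brass ferrule. Pressed down into the V-blocks the handle drags with several N, which is not yet the stop; carried with little weight on them it slides with 1 to 2 N
- dark_handle: Bystander: the same handle in dark wood with a steel ferrule, on the other place of the rack; leave it
- tin: Bystander: round tin with a blue lid, 71 mm across, 48 mm high
- square: Bystander: try square lying flat, wooden stock 110 mm, steel blade 150 mm, 18 mm high
- screwdriver: Bystander: orange-handled screwdriver, 200 mm, lying
- glue: Bystander: white glue bottle with a red cap, 56 mm across, 150 mm high
- tape: Bystander: yellow tape measure, 65 x 34 x 62 mm
- hammer: Bystander: hammer, 280 mm, lying
Not all that is in view belongs to the job. What is meant by the handle is not red, and is the smaller of those in its own colour.

How it is judged:
On the way, in this order (a step that is already met when the one before it is completed fails the run):
1. the bar has been lifted out of the fork and swung right aside (value of joint bar_swing above 1.25 rad), for 0.2 s.
2. with the bar still aside, the handle lies in both V-blocks and its ferrule is pressed home on the stop's rubber tip with at least 3 N (z of handle in the frame of cradle between 0.045 and 0.0505 m and x of handle in the frame of cradle between -0.003 and 0.003 m and angle between the y axis of handle and the y axis of cradle, either way round below 0.04 rad and y of ferrule_end in the frame of cradle above 0.05 m and contact force between handle and stop above 3 N and value of joint bar_swing above 1 rad), for 0.2 s.
At the end, for the whole second after the job is handed in: the handle lies at rest in both V-blocks (axis within 3 mm and 0.04 rad), ferrule towards the stop and still bearing on its rubber tip (over 0.05 N); the bar stands in its fork (within 0.06 rad of straight across) and presses on the handle with over 5 N (z of handle in the frame of cradle between 0.045 and 0.0505 m and x of handle in the frame of cradle between -0.003 and 0.003 m and angle between the y axis of handle and the y axis of cradle, either way round below 0.04 rad and y of ferrule_end in the frame of cradle above 0.05 m and contact force between handle and stop above 0.05 N and contact force between clamp_bar and handle above 5 N and value of joint bar_swing between -0.06 and 0.06 rad and value of joint bar_lift below 0.021 m and linear speed of handle below 0.01 m/s); the robot touches nothing.
It fails at once if the handle is rammed against the stop with over 15 N (contact force between handle and stop above 15 N).
It fails at once if the bar is let go high and snaps down (faster than 0.6 m/s) (velocity of joint bar_lift below -0.6 m/s).
It fails at once if the bar strikes or presses the handle with over 25 N (contact force between clamp_bar and handle above 25 N).
It fails at once if the bar is forced against its fork with over 25 N (contact force between clamp_bar and fork above 25 N).
It fails at once if another thing on the bench is shifted by over 30 mm (distance of any of dark_handle, tin, square, screwdriver, glue, tape, hammer from where it was at the start of the episode above 0.03 m).
It also fails if it takes over 69 s, if anything falls off the work surface, if the arm or the gripper's body presses on something with over 40 N, if the wrist force passes 120 N, or if a joint passes its speed limit or range.

## Robot

A 7-joint arm with a two-finger parallel gripper is mounted at the origin on the work surface. World frame = base frame: x ahead of the robot, y to its left, z up, the work surface at z = 0. Lengths are in m, angles in rad, forces in N, time in s.
With the tool pointing down it reaches from about 0.4 to 0.925 m from the base axis. Payload 5.6 kg.
Tool frame: the origin (TCP) lies on the centre line of the jaws, within the pads' length; the fingertips stand 25 mm ahead of it and the grasp point (between the pads) lies 6 mm ahead of it (ctrl.tcp_to_tips is the z of the fingertips in the tool frame, in m); z points along the fingers, y is the line along which they close (so a half turn about z gives the same grasp; the last joint's range is limited). The gripper opens to 85 mm and grips with 20 to 120 N. Pads are 22 mm wide; open, the fingers measure 114 mm over their backs; the gripper's body (76 mm by 85 mm) begins 54 mm behind the grasp point. The pads swing forward as they close: fully open they stand 13 mm farther back than shut.
Start: joints at [1.286, 0.468, -0.012, 1.603, 0.006, 1.071, -0.056], TCP at [0.156, -0.631, 0.256] pointing down, gripper open.
Joint ranges: [-2.53, 2.53], [-0.31, 2.02], [-1.57, 1.55], [0.28, 2.44], [-1.29, 4.43], [0.15, 1.84], [-2.92, 2.92]. Speed limits (rad/s): [2.57, 2.57, 3.14, 3.14, 3.14, 3.14, 3.14].

## Interface

Orientations are given as a rotation vector (axis times angle).
In Python, from cell import ctrl gives the robot as it stands.
- The arm moves only by the tool play_rows, never from a script. Its argument "increments" is a list of rows, each an object of numbers: "ax", "ay", "az": the turn, a rotation vector about the tool's x, y, z in units of pi/2 rad (1.0 is pi/2 rad); "x", "y", "z": the shift along the tool's x, y, z in units of 300 mm (1.0 is 300 mm); "claw": the opening, from 0 (shut) to 1 (fully open). A call has 1 to 20 rows; each row is the pose to reach, as a shift and turn from the pose commanded when the call began, along the tool's axes at that moment; what a row does not reach only later rows make up. A row lasts 1/8 s, in which the tool goes at most 62.5 mm and 10.7 degrees, less where a joint would pass 70% of its speed; a pose out of reach is approached as far as the arm can. A call with a number of a shift or a turn outside -1 to 1 is refused whole. A call with a gripper value outside its range is refused whole. The fingers move at their own pace and stop on an object; "force" is the grip in N (left out, the last holds). Time passes only in rows, so rows that repeat a pose let the fingers close. It gives the time, the measured TCP pose, the force, the opening and the grip force at its end, in the units of the state.
- ctrl.sense(): the state, without advancing time (a new reading comes with each control period).
- ctrl.grab_frame(name): name is "side" or "top"; returns (picture, depth): 400x640x3 uint8, red, green, blue; 400x640 float32, m along the optical axis (not along the pixel's ray), 0 where there is no reading.
- ctrl.calibration(name): a dict with "mtx" (3x3 intrinsics, pixels), "origin" and "attitude" of the camera in the world. Camera axes: x right, y down, z forward; pixel columns grow to the right and rows downward; lengths in m; the calibration is good to about 2 mm. A picture is of the moment at which its call begins. calibration takes no time and is no camera call.
- ctrl.finish_job(): hands the job in; it is judged then, once.
The state is a dict: "time_s": time; "joints": joint angles; "qd": joint speeds; "effort": joint torques, N m; "eef_pos": TCP position; "ee_rot": TCP orientation; "wrist_force": force on the tool from outside, world axes, zero at the start; "torque": the same for the moment, N m; "finger_gap": opening from 0.0 (shut) to 1.0 (fully open); "grasp_force": force on a finger pad.
Only numpy, scipy, OpenCV 4.12 (cv2) and the standard library are available. Lean on these libraries where they do the work, as an engineer would, in place of code of your own. Each camera call takes 0.05 s, during which the arm holds its last target. There are 200 camera calls.

## Working session

There is one attempt and no reset: what is moved stays moved. The work goes in short steps, Python scripts to look and compute and a tool call to move; the robot and the scene stay as the last step left them, time stands still between calls to the robot, and variables do not carry over. Pictures are saved under pics/ and viewed, at most 10 in all, crops included, and the job is handed in when it is done.

Besides the shell and the picture viewer there is one more tool, called as a command line: name --argument value ..., lists and objects as JSON in quotes. play_rows: Moves the arm, as the interface text tells. Its arguments: {"type":"object","properties":{"increments":{"type":"array"},"force":{"type":"number"}},"required":["increments"]}

```bash
mkdir -p pics
cat > h.py <<'E'
import numpy as np, cv2
from cell import ctrl
from scipy.spatial.transform import Rotation as R
def grab(n,save=None):
    im,d=ctrl.grab_frame(n)
    if save: cv2.imwrite('pics/'+save,im[:,:,::-1])
    c=ctrl.calibration(n); K=np.array(c['mtx']); A=np.array(c['attitude'],float)
    if A.shape!=(3,3): A=R.from_rotvec(A).as_matrix()
    v,u=np.mgrid[:400,:640]
    P=np.stack([(u-K[0,2])/K[0,0]*d,(v-K[1,2])/K[1,1]*d,d],-1)@A.T+np.array(c['origin'])
    P[d==0]=np.nan
    return im,d,P
E
python3 - <<'E'
from h import *
for n in('top','side'):
    im,d,P=grab(n,n+'0.png'); np.savez(n+'0.npz',im=im,P=P); print(ctrl.calibration(n))
print(ctrl.sense(), ctrl.tcp_to_tips)
E
```

```text
{'mtx': array([[442.40769035,   0.        , 310.54378793],
       [  0.        , 442.40769035, 206.7175667 ],
       [  0.        ,   0.        ,   1.        ]]), 'origin': array([ 0.33680965, -0.01008824,  1.28282532]), 'attitude': array([-2.15727573,  2.15198146, -0.16073223])}
{'mtx': array([[519.16241349,   0.        , 316.90954065],
       [  0.        , 519.16241349, 198.46944211],
       [  0.        ,   0.        ,   1.        ]]), 'origin': array([0.29947116, 1.04724187, 0.87449039]), 'attitude': array([-0.27170721,  2.70699173, -1.39593377])}
{'time_s': 0.1, 'joints': array([ 1.28598074,  0.46831598, -0.01162194,  1.60352394,  0.00602385,
        1.07142564, -0.056327  ]), 'qd': array([-0.00059971, -0.00112233,  0.00042481, -0.00408512, -0.00012329,
       -0.00173545,  0.00018837]), 'effort': array([ 1.16055493e-03, -5.33524704e+01,  2.16743129e-02, -2.51967949e+01,
        1.15166459e-02,  4.30092565e-03,  4.26911370e-06]), 'eef_pos': array([ 0.15548497, -0.63064909,  0.25541928]), 'ee_rot': array([-3.11707534e+00, -3.78626362e-01,  5.11532956e-04]), 'wrist_force': array([-0.12742781,  0.3495485 , -0.35935135]), 'torque': array([-0.04338149, -0.01805107, -0.02569382]), 'grasp_force': 0.0, 'finger_gap': 0.996243806218955} 0.025
```

View pics/top0.png

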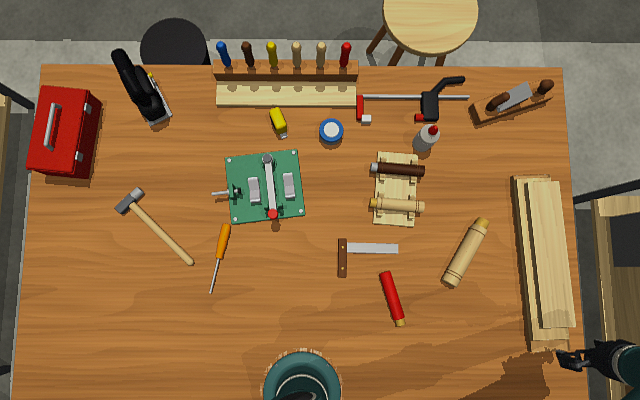

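View pics/side0.png

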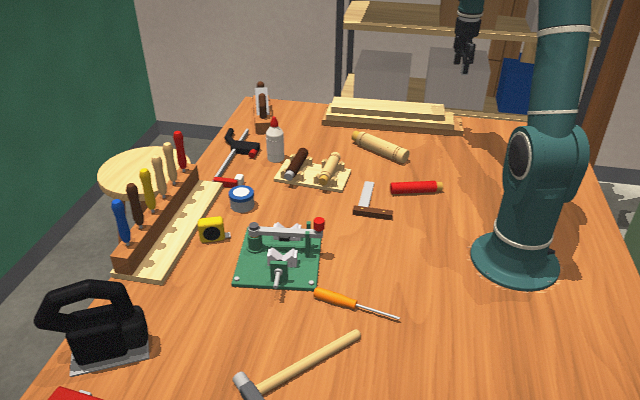

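The top view shows the cradle at about (265,187): column (267,160), red knob (272,213), stop at the left (235,191). The pale handle on the rack is at (397,205) with its ferrule to the left at (374,203), and the dark handle is at (397,169). In the side view the bar is closed across the cradle.

Run:
```python
from h import *
z=np.load('top0.npz'); im,P=z['im'],z['P']; hsv=cv2.cvtColor(im,cv2.COLOR_RGB2HSV)
v,u=np.mgrid[:400,:640]
def reg(a,b,c,d): return (u>=a)&(u<=b)&(v>=c)&(v<=d)
Z=P[...,2]; ok=np.isfinite(Z)
H,S,V=[hsv[...,i].astype(int) for i in range(3)]
def show(n,m):
    q=P[m&ok]; print(n,len(q),'mean',q.mean(0).round(4),'min',q.min(0).round(4),'max',q.max(0).round(4)); return q
show('knob',reg(255,290,200,225)&((H<8)|(H>172))&(S>150)&(Z>.1))
b=show('bar',reg(250,290,165,207)&(Z>.066)&(Z<.085)&(S<60))
m=b[:,:2].mean(0);w=np.linalg.svd(b[:,:2]-m)[2][0];print('bar dir',w,'pt',m)
show('column',reg(255,280,150,168)&(Z>.07))
g=reg(215,315,140,235)&(H>60)&(H<90)&(S>80)&(abs(Z-.012)<.006)
q=show('plate',g); r=cv2.minAreaRect((q[:,:2]*1000).astype(np.float32)); print(r, cv2.boxPoints(r))
for n,a in(('VL',(242,264,172,208)),('VR',(278,300,168,206))):
    q=show(n,reg(*a)&(S<60)&(Z>.03)&(Z<.056)); r=cv2.minAreaRect((q[:,:2]*1000).astype(np.float32)); print(r)
for n,a in(('stop',(212,246,180,205)),):
    show(n,reg(*a)&(Z>.03))
q=show('handle',reg(366,428,195,217)&(Z>.043)); m=q[:,:2].mean(0);w=np.linalg.svd(q[:,:2]-m)[2][0];print(w,m, np.ptp((q[:,:2]-m)@w))
t=(q[:,:2]-m)@w
for lo in np.arange(t.min(),t.max(),.015):
    k=(t>=lo)&(t<lo+.015); print(round(lo,3),q[k,:2].mean(0).round(4),q[k,2].max().round(4),k.sum(), np.ptp((q[k,:2]-m)@[-w[1],w[0]]).round(4))
q=show('dark',reg(366,428,158,180)&(Z>.043))
```

```text
knob 82 mean [0.4814 0.0793 0.111 ] min [0.4693 0.0669 0.1021] max [0.4941 0.0912 0.1154]
bar 314 mean [0.5624 0.0894 0.075 ] min [0.5037 0.0724 0.0665] max [0.6235 0.1048 0.0826]
bar dir [-0.99229078 -0.1239315 ] pt [0.5624131  0.08936517]
column 128 mean [0.6341 0.0978 0.0806] min [0.6129 0.0851 0.0703] max [0.6562 0.1127 0.0914]
plate 3390 mean [0.5753 0.1147 0.0116] min [ 0.4655 -0.0046  0.006 ] max [0.6861 0.2287 0.018 ]
((575.140625, 111.84172058105469), (198.31373596191406, 214.4464111328125), 7.213098526000977) [[463.30554  205.76624 ]
 [490.23145   -6.983062]
 [686.9757    17.917206]
 [660.0498   230.6665  ]]
VL 204 mean [0.5607 0.1387 0.041 ] min [0.5251 0.1212 0.03  ] max [0.5948 0.1555 0.0523]
((560.577392578125, 139.211669921875), (70.1869125366211, 27.955842971801758), 7.223809719085693)
VR 199 mean [0.5731 0.0402 0.041 ] min [0.5373 0.0237 0.03  ] max [0.6101 0.0558 0.0508]
((573.6358032226562, 40.06402587890625), (70.59056091308594, 27.809795379638672), 7.217032432556152)
stop 193 mean [0.5506 0.2063 0.0572] min [0.5322 0.175  0.0308] max [0.5736 0.2555 0.0752]
handle 597 mean [ 0.5169 -0.2682  0.0525] min [ 0.4895 -0.3441  0.043 ] max [ 0.5378 -0.1903  0.0616]
[-0.09109212 -0.99584247] [ 0.51691054 -0.26818599] 0.15329212762312777
-0.078 [ 0.5237 -0.1975] 0.0556 48 0.0242
-0.063 [ 0.5216 -0.2131] 0.06 56 0.0311
-0.048 [ 0.521  -0.2278] 0.0594 63 0.0321
-0.033 [ 0.5189 -0.2431] 0.061 59 0.0303
-0.018 [ 0.5183 -0.258 ] 0.0616 60 0.0329
-0.003 [ 0.5161 -0.2728] 0.0588 59 0.0304
0.012 [ 0.5149 -0.2878] 0.0589 62 0.0318
0.027 [ 0.5132 -0.3024] 0.0585 57 0.0395
0.042 [ 0.5126 -0.3176] 0.0603 66 0.0323
0.057 [ 0.5112 -0.333 ] 0.0589 59 0.0293
0.072 [ 0.5121 -0.3419] 0.0582 8 0.0233
dark 576 mean [ 0.6202 -0.2723  0.0526] min [ 0.5986 -0.3469  0.0431] max [ 0.6429 -0.1946  0.0633]
```

```bash
python3 -c "
import cv2;a=cv2.imread('pics/top0.png')
cv2.imwrite('pics/c1.png',cv2.resize(a[140:240,200:440],None,fx=3.3,fy=3.3,interpolation=2))"
```

```text
(no output)
```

View pics/c1.png

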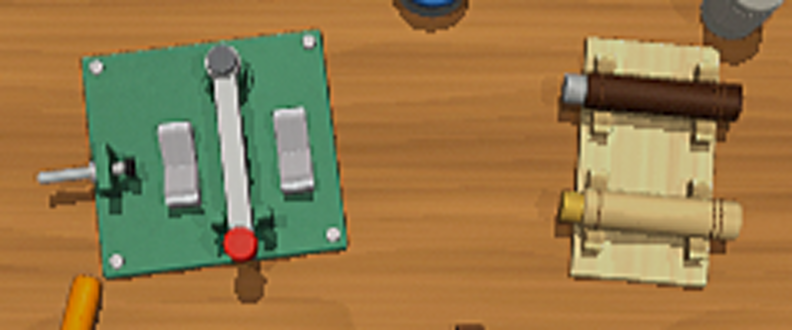

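```bash
cat >> h.py <<'E'
import json,sys
# cmd = [x,y,z,psi]: psi = world angle (deg) of tool y, tool z straight down
def load(): return json.load(open('cmd.json'))
def frame(psi):
    p=np.radians(psi); y=np.array([np.cos(p),np.sin(p),0]); z=np.array([0,0,-1.]); return np.stack([np.cross(y,z),y,z],1)
def plan(goals):
    c=load(); F=frame(c[3])
    for g in goals:
        s=np.round(F.T@(np.array(g[:3])-c[:3])/.3,3); a=round(-(g[3]-c[3])/90,3)
        print(dict(x=float(s[0]),y=float(s[1]),z=float(s[2]),az=a))
    json.dump(list(np.array(c[:3])+F@s*.3)+[c[3]-a*90],open('cmd.json','w'))
O=np.array([.5671,.0896,0]);YAW=np.radians(7.2)
def W(x,y,z): c,s=np.cos(YAW),np.sin(YAW); return O+[c*x-s*y,s*x+c*y,z]
def C(p): c,s=np.cos(YAW),np.sin(YAW); d=np.array(p)-O; return np.array([c*d[0]+s*d[1],-s*d[0]+c*d[1],d[2]])
def st():
    s=ctrl.sense(); M=R.from_rotvec(s['ee_rot']).as_matrix()
    print('t',round(s['time_s'],2),'pos',s['eef_pos'].round(4),'C',C(s['eef_pos']).round(4),'psi',np.degrees(np.arctan2(M[1,1],M[0,1])).round(2),'zz',M[:,2].round(3),'F',s['wrist_force'].round(2),'gap',round(s['finger_gap'],3),'gf',round(s['grasp_force'],1),'q7',s['joints'][6].round(2))
E
python3 - <<'E'
from h import *
from scipy.optimize import least_squares
json.dump([.156,-.631,.256,-76.15],open('cmd.json','w'))
z=np.load('top0.npz'); P=z['P'][195:218,366:429].reshape(-1,3); P=P[P[:,2]>.043]
u=np.array([.0911,.9958]); t=(P[:,:2]-[.517,-.268])@u; P=P[(t>-.07)&(t<.055)]
f=lambda p:np.hypot(np.cos(p[1])*(P[:,0]-p[0])-np.sin(p[1])*(P[:,1]+.268),P[:,2]-p[2])-.017
r=least_squares(f,[.517,.09,.04],loss='soft_l1',f_scale=.002); print(r.x,'x at y=-.268, angle from +y clockwise, z')
st()
g=W(-85,0,0) if 0 else W(-.085,0,.2); print('knob',g)
s=np.array([.156,-.631,.256]);e=np.array([*g[:2],.22])
for k in(1,2,3): plan([[*(s+(e-s)*k/3),-76.15+173.35*k/3]])
E
```

```text
[0.51848683 0.08631367 0.03905167] x at y=-.268, angle from +y clockwise, z
t 0.1 pos [ 0.1555 -0.6306  0.2554] C [-0.4986 -0.663   0.2554] psi -76.15 zz [-0.001  0.002 -1.   ] F [-0.13  0.35 -0.36] gap 0.996 gf 0.0 q7 -0.06
knob [0.48277025 0.07894668 0.2       ]
{'x': 0.541, 'y': -0.679, 'z': 0.04, 'az': -0.642}
{'x': 0.863, 'y': 0.096, 'z': 0.04, 'az': -0.642}
{'x': 0.379, 'y': 0.782, 'z': 0.04, 'az': -0.642}
```

play_rows --increments '[{"x": 0.541, "y": -0.679, "z": 0.04, "az": -0.642, "claw": 1}, {"x": 0.541, "y": -0.679, "z": 0.04, "az": -0.642, "claw": 1}, {"x": 0.541, "y": -0.679, "z": 0.04, "az": -0.642, "claw": 1}, {"x": 0.541, "y": -0.679, "z": 0.04, "az": -0.642, "claw": 1}, {"x": 0.541, "y": -0.679, "z": 0.04, "az": -0.642, "claw": 1}, {"x": 0.541, "y": -0.679, "z": 0.04, "az": -0.642, "claw": 1}, {"x": 0.541, "y": -0.679, "z": 0.04, "az": -0.642, "claw": 1}, {"x": 0.541, "y": -0.679, "z": 0.04, "az": -0.642, "claw": 1}]'

```text
invalid input at $.increments[0]: expected keys ax, ay, az, x, y, z, claw
```

play_rows --increments '[{"x": 0.863, "y": 0.096, "z": 0.04, "az": -0.642, "claw": 1}, {"x": 0.863, "y": 0.096, "z": 0.04, "az": -0.642, "claw": 1}, {"x": 0.863, "y": 0.096, "z": 0.04, "az": -0.642, "claw": 1}, {"x": 0.863, "y": 0.096, "z": 0.04, "az": -0.642, "claw": 1}, {"x": 0.863, "y": 0.096, "z": 0.04, "az": -0.642, "claw": 1}, {"x": 0.863, "y": 0.096, "z": 0.04, "az": -0.642, "claw": 1}, {"x": 0.863, "y": 0.096, "z": 0.04, "az": -0.642, "claw": 1}, {"x": 0.863, "y": 0.096, "z": 0.04, "az": -0.642, "claw": 1}]'

```text
invalid input at $.increments[0]: expected keys ax, ay, az, x, y, z, claw
```

play_rows --increments '[{"x": 0.379, "y": 0.782, "z": 0.04, "az": -0.642, "claw": 0.75}, {"x": 0.379, "y": 0.782, "z": 0.04, "az": -0.642, "claw": 0.75}, {"x": 0.379, "y": 0.782, "z": 0.04, "az": -0.642, "claw": 0.75}, {"x": 0.379, "y": 0.782, "z": 0.04, "az": -0.642, "claw": 0.75}, {"x": 0.379, "y": 0.782, "z": 0.04, "az": -0.642, "claw": 0.75}, {"x": 0.379, "y": 0.782, "z": 0.04, "az": -0.642, "claw": 0.75}, {"x": 0.379, "y": 0.782, "z": 0.04, "az": -0.642, "claw": 0.75}, {"x": 0.379, "y": 0.782, "z": 0.04, "az": -0.642, "claw": 0.75}, {"x": 0.379, "y": 0.782, "z": 0.04, "az": -0.642, "claw": 0.75}]'

```text
invalid input at $.increments[0]: expected keys ax, ay, az, x, y, z, claw
```

Run:
```python
from h import *
st(); print(load()); plan([[*W(-.085,0,.107),97.2]])
im,d,P=grab('side','s1.png'); cv2.imwrite('pics/s1c.png',cv2.resize(im[120:320,180:420,::-1],None,fx=2.5,fy=2.5))
```

```text
t 0.1 pos [ 0.1555 -0.6306  0.2554] C [-0.4986 -0.663   0.2554] psi -76.15 zz [-0.001  0.002 -1.   ] F [-0.13  0.35 -0.36] gap 0.996 gf 0.0 q7 -0.06
[0.4828177639041889, 0.07904608477652278, 0.21999999999999997, 97.19]
{'x': 0.0, 'y': -0.0, 'z': 0.377, 'az': -0.0}
```

View pics/s1c.png

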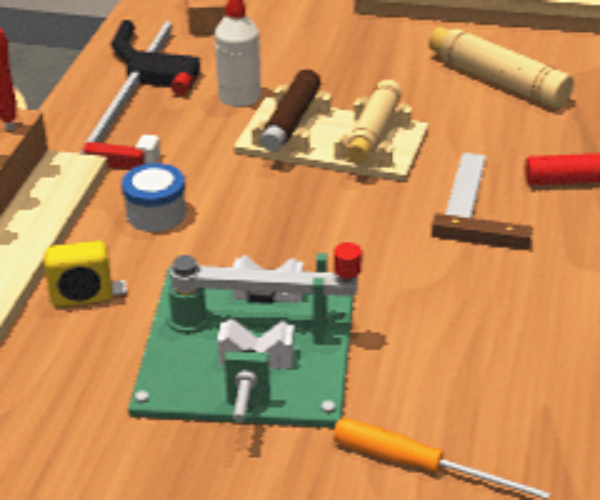

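The moves were refused because every row needs all seven keys, so the arm hasn't moved. The crop confirms the bar is closed, with the knob at (347,260) and the stop facing the camera at (245,385). I'll repeat the moves with full rows.

play_rows --increments '[{"ax": 0, "ay": 0, "x": 0.541, "y": -0.679, "z": 0.04, "az": -0.642, "claw": 1}, {"ax": 0, "ay": 0, "x": 0.541, "y": -0.679, "z": 0.04, "az": -0.642, "claw": 1}, {"ax": 0, "ay": 0, "x": 0.541, "y": -0.679, "z": 0.04, "az": -0.642, "claw": 1}, {"ax": 0, "ay": 0, "x": 0.541, "y": -0.679, "z": 0.04, "az": -0.642, "claw": 1}, {"ax": 0, "ay": 0, "x": 0.541, "y": -0.679, "z": 0.04, "az": -0.642, "claw": 1}, {"ax": 0, "ay": 0, "x": 0.541, "y": -0.679, "z": 0.04, "az": -0.642, "claw": 1}, {"ax": 0, "ay": 0, "x": 0.541, "y": -0.679, "z": 0.04, "az": -0.642, "claw": 1}, {"ax": 0, "ay": 0, "x": 0.541, "y": -0.679, "z": 0.04, "az": -0.642, "claw": 1}]'

```text
time_s: 1.15
eef_pos: [0.2642, -0.3947, 0.2442]
ee_rot: [-2.549, -1.836, 0.0]
wrist_force: [0.6, 0.4, -0.6]
finger_gap: 0.997
grasp_force: 0.0
```

play_rows --increments '[{"ax": 0, "ay": 0, "x": 0.863, "y": 0.096, "z": 0.04, "az": -0.642, "claw": 1}, {"ax": 0, "ay": 0, "x": 0.863, "y": 0.096, "z": 0.04, "az": -0.642, "claw": 1}, {"ax": 0, "ay": 0, "x": 0.863, "y": 0.096, "z": 0.04, "az": -0.642, "claw": 1}, {"ax": 0, "ay": 0, "x": 0.863, "y": 0.096, "z": 0.04, "az": -0.642, "claw": 1}, {"ax": 0, "ay": 0, "x": 0.863, "y": 0.096, "z": 0.04, "az": -0.642, "claw": 1}, {"ax": 0, "ay": 0, "x": 0.863, "y": 0.096, "z": 0.04, "az": -0.642, "claw": 1}, {"ax": 0, "ay": 0, "x": 0.863, "y": 0.096, "z": 0.04, "az": -0.642, "claw": 1}, {"ax": 0, "ay": 0, "x": 0.863, "y": 0.096, "z": 0.04, "az": -0.642, "claw": 1}]'

```text
time_s: 2.15
eef_pos: [0.3732, -0.1582, 0.2322]
ee_rot: [-1.346, -2.839, 0.0]
wrist_force: [-0.8, 0.6, -0.1]
finger_gap: 0.998
grasp_force: 0.0
```

play_rows --increments '[{"ax": 0, "ay": 0, "x": 0.379, "y": 0.782, "z": 0.04, "az": -0.642, "claw": 0.75}, {"ax": 0, "ay": 0, "x": 0.379, "y": 0.782, "z": 0.04, "az": -0.642, "claw": 0.75}, {"ax": 0, "ay": 0, "x": 0.379, "y": 0.782, "z": 0.04, "az": -0.642, "claw": 0.75}, {"ax": 0, "ay": 0, "x": 0.379, "y": 0.782, "z": 0.04, "az": -0.642, "claw": 0.75}, {"ax": 0, "ay": 0, "x": 0.379, "y": 0.782, "z": 0.04, "az": -0.642, "claw": 0.75}, {"ax": 0, "ay": 0, "x": 0.379, "y": 0.782, "z": 0.04, "az": -0.642, "claw": 0.75}, {"ax": 0, "ay": 0, "x": 0.379, "y": 0.782, "z": 0.04, "az": -0.642, "claw": 0.75}, {"ax": 0, "ay": 0, "x": 0.379, "y": 0.782, "z": 0.04, "az": -0.642, "claw": 0.75}, {"ax": 0, "ay": 0, "x": 0.379, "y": 0.782, "z": 0.04, "az": -0.642, "claw": 0.75}]'

```text
time_s: 3.28
eef_pos: [0.4825, 0.0785, 0.2203]
ee_rot: [-0.194, 3.135, -0.001]
wrist_force: [0.7, 0.2, -0.3]
finger_gap: 0.75
grasp_force: 0.0
```

Run:
```python
from h import *
st()
```

```text
t 3.27 pos [0.4825 0.0785 0.2203] C [-0.0854 -0.0004  0.2203] psi 97.08 zz [ 0. -0. -1.] F [ 0.74  0.21 -0.33] gap 0.75 gf 0.0 q7 1.12
```

play_rows --increments '[{"ax": 0, "ay": 0, "x": 0, "y": 0, "z": 0.15, "az": 0, "claw": 0.75}, {"ax": 0, "ay": 0, "x": 0, "y": 0, "z": 0.27, "az": 0, "claw": 0.75}, {"ax": 0, "ay": 0, "x": 0, "y": 0, "z": 0.34, "az": 0, "claw": 0.75}, {"ax": 0, "ay": 0, "x": 0, "y": 0, "z": 0.377, "az": 0, "claw": 0.75}, {"ax": 0, "ay": 0, "x": 0, "y": 0, "z": 0.377, "az": 0, "claw": 0.75}, {"ax": 0, "ay": 0, "x": 0, "y": 0, "z": 0.377, "az": 0, "claw": 0}, {"ax": 0, "ay": 0, "x": 0, "y": 0, "z": 0.377, "az": 0, "claw": 0}, {"ax": 0, "ay": 0, "x": 0, "y": 0, "z": 0.377, "az": 0, "claw": 0}, {"ax": 0, "ay": 0, "x": 0, "y": 0, "z": 0.377, "az": 0, "claw": 0}, {"ax": 0, "ay": 0, "x": 0, "y": 0, "z": 0.377, "az": 0, "claw": 0}]' --force 50

```text
time_s: 4.53
eef_pos: [0.4826, 0.079, 0.1075]
ee_rot: [-0.197, 3.135, -0.0]
wrist_force: [-0.4, 0.2, 3.8]
finger_gap: 0.308
grasp_force: 49.3
```

Run:
```python
from h import *
st(); c=load(); print(c)
# lift, then arc
plan([[c[0],c[1],.107+.036,c[3]]])
c=load()
k=C([c[0],c[1],0]); r=np.hypot(k[0]-.075,k[1]); a0=np.arctan2(k[1],.075-k[0]); print('r',r,a0)
g=[]
for i in range(1,13):
    th=1.5*i/12; g.append([*W(.075-r*np.cos(th+a0),r*np.sin(th+a0),0)[:2],c[2],c[3]-np.degrees(th)])
plan(g); print(load())
```

```text
t 4.53 pos [0.4826 0.079  0.1075] C [-0.0852  0.      0.1075] psi 97.19 zz [ 0. -0. -1.] F [-0.41  0.24  3.79] gap 0.308 gf 49.3 q7 0.96
[0.4828177639041889, 0.07904608477652278, 0.10689999999999998, 97.19]
{'x': 0.0, 'y': 0.0, 'z': -0.12, 'az': -0.0}
r 0.15994042865910882 0.0005794078347905435
{'x': -0.004, 'y': 0.066, 'z': 0.0, 'az': np.float64(0.08)}
{'x': -0.017, 'y': 0.132, 'z': 0.0, 'az': np.float64(0.159)}
{'x': -0.037, 'y': 0.195, 'z': 0.0, 'az': np.float64(0.239)}
{'x': -0.065, 'y': 0.256, 'z': 0.0, 'az': np.float64(0.318)}
{'x': -0.101, 'y': 0.312, 'z': 0.0, 'az': np.float64(0.398)}
{'x': -0.143, 'y': 0.363, 'z': 0.0, 'az': np.float64(0.477)}
{'x': -0.192, 'y': 0.409, 'z': 0.0, 'az': np.float64(0.557)}
{'x': -0.245, 'y': 0.449, 'z': 0.0, 'az': np.float64(0.637)}
{'x': -0.303, 'y': 0.481, 'z': 0.0, 'az': np.float64(0.716)}
{'x': -0.365, 'y': 0.506, 'z': 0.0, 'az': np.float64(0.796)}
{'x': -0.43, 'y': 0.523, 'z': 0.0, 'az': np.float64(0.875)}
{'x': -0.496, 'y': 0.532, 'z': 0.0, 'az': np.float64(0.955)}
[0.6104721362118776, 0.25601489906517083, 0.14289999999999997, 11.239999999999995]
```

play_rows --increments '[{"ax": 0, "ay": 0, "x": 0, "y": 0, "z": 0, "az": 0, "claw": 0}, {"ax": 0, "ay": 0, "x": 0, "y": 0, "z": -0.02, "az": 0, "claw": 0}, {"ax": 0, "ay": 0, "x": 0, "y": 0, "z": -0.05, "az": 0, "claw": 0}, {"ax": 0, "ay": 0, "x": 0, "y": 0, "z": -0.08, "az": 0, "claw": 0}, {"ax": 0, "ay": 0, "x": 0, "y": 0, "z": -0.11, "az": 0, "claw": 0}, {"ax": 0, "ay": 0, "x": 0, "y": 0, "z": -0.12, "az": 0, "claw": 0}, {"ax": 0, "ay": 0, "x": 0, "y": 0, "z": -0.12, "az": 0, "claw": 0}]' --force 80

```text
time_s: 5.4
eef_pos: [0.4839, 0.0789, 0.1426]
ee_rot: [-0.197, 3.132, 0.003]
wrist_force: [7.3, 0.6, -12.9]
finger_gap: 0.3
grasp_force: 79.3
```

Run:
```python
from h import *
st()
im,d,P=grab('top')
q=P[195:232,255:290].reshape(-1,3); c=np.array([C(p) for p in q]); m=(c[:,0]<-.03)&(c[:,0]>-.065)&(abs(c[:,1])<.008)
print('bar top z near fork',np.nanmedian(c[m,2]),m.sum())
```

```text
t 5.4 pos [0.4839 0.0789 0.1426] C [-0.0839 -0.0002  0.1426] psi 97.19 zz [ 0.003  0.002 -1.   ] F [  7.35   0.58 -12.86] gap 0.3 gf 79.3 q7 1.01
bar top z near fork nan 0
  return np.nanmean(a, axis, out=out, keepdims=keepdims)
```

play_rows --increments '[{"ax": 0, "ay": 0, "x": -0.004, "y": 0.066, "z": 0, "az": 0.08, "claw": 0}, {"ax": 0, "ay": 0, "x": -0.017, "y": 0.132, "z": 0, "az": 0.159, "claw": 0}, {"ax": 0, "ay": 0, "x": -0.037, "y": 0.195, "z": 0, "az": 0.239, "claw": 0}, {"ax": 0, "ay": 0, "x": -0.065, "y": 0.256, "z": 0, "az": 0.318, "claw": 0}, {"ax": 0, "ay": 0, "x": -0.101, "y": 0.312, "z": 0, "az": 0.398, "claw": 0}, {"ax": 0, "ay": 0, "x": -0.143, "y": 0.363, "z": 0, "az": 0.477, "claw": 0}, {"ax": 0, "ay": 0, "x": -0.192, "y": 0.409, "z": 0, "az": 0.557, "claw": 0}, {"ax": 0, "ay": 0, "x": -0.245, "y": 0.449, "z": 0, "az": 0.637, "claw": 0}, {"ax": 0, "ay": 0, "x": -0.303, "y": 0.481, "z": 0, "az": 0.716, "claw": 0}, {"ax": 0, "ay": 0, "x": -0.365, "y": 0.506, "z": 0, "az": 0.796, "claw": 0}, {"ax": 0, "ay": 0, "x": -0.43, "y": 0.523, "z": 0, "az": 0.875, "claw": 0}, {"ax": 0, "ay": 0, "x": -0.496, "y": 0.532, "z": 0, "az": 0.955, "claw": 0}, {"ax": 0, "ay": 0, "x": -0.496, "y": 0.532, "z": 0, "az": 0.955, "claw": 0}, {"ax": 0, "ay": 0, "x": -0.496, "y": 0.532, "z": 0, "az": 0.955, "claw": 0}]'

```text
time_s: 7.2
eef_pos: [0.6093, 0.2533, 0.1404]
ee_rot: [1.992, 2.429, -0.008]
wrist_force: [3.4, -4.3, -13.1]
finger_gap: 0.302
grasp_force: 79.5
```

Run:
```python
from h import *
st();print(load())
```

```text
t 7.2 pos [0.6093 0.2533 0.1404] C [0.0624 0.1571 0.1404] psi 11.28 zz [-0.003 -0.004 -1.   ] F [  3.36  -4.35 -13.08] gap 0.302 gf 79.5 q7 -0.48
[0.6104721362118776, 0.25601489906517083, 0.14289999999999997, 11.239999999999995]
```

play_rows --increments '[{"ax": 0, "ay": 0, "x": 0, "y": 0, "z": 0.02, "az": 0, "claw": 0}, {"ax": 0, "ay": 0, "x": 0, "y": 0, "z": 0.04, "az": 0, "claw": 0}, {"ax": 0, "ay": 0, "x": 0, "y": 0, "z": 0.06, "az": 0, "claw": 0}, {"ax": 0, "ay": 0, "x": 0, "y": 0, "z": 0.08, "az": 0, "claw": 0}, {"ax": 0, "ay": 0, "x": 0, "y": 0, "z": 0.1, "az": 0, "claw": 0}, {"ax": 0, "ay": 0, "x": 0, "y": 0, "z": 0.113, "az": 0, "claw": 0}, {"ax": 0, "ay": 0, "x": 0, "y": 0, "z": 0.12, "az": 0, "claw": 0}, {"ax": 0, "ay": 0, "x": 0, "y": 0, "z": 0.12, "az": 0, "claw": 0}]'

```text
time_s: 8.2
eef_pos: [0.6103, 0.2552, 0.1079]
ee_rot: [1.993, 2.427, -0.001]
wrist_force: [0.7, -5.0, -2.3]
finger_gap: 0.304
grasp_force: 80.8
```

Run:
```python
from h import *
c=load(); plan([[*c[:2],c[2]-.036,c[3]]]); st()
c=load(); print(c); plan([[*c[:2],.22,c[3]]])
# handle centre, closing direction psi
hx=lambda y:.5185+np.tan(.088)*(y+.268)
e=np.array([hx(-.268),-.268,.20]); s=np.array(load()[:3])
p0=load()[3]
for k in(1,2): plan([[*(s+(e-s)*k/2),p0+(-5.1-p0)*k/2]])
print(load())
```

```text
{'x': 0.0, 'y': 0.0, 'z': 0.12, 'az': -0.0}
t 8.2 pos [0.6103 0.2552 0.1079] C [0.0636 0.1589 0.1079] psi 11.21 zz [ 0.    -0.001 -1.   ] F [ 0.71 -5.03 -2.3 ] gap 0.304 gf 80.8 q7 -0.5
[0.6104721362118776, 0.25601489906517083, 0.10689999999999997, 11.239999999999995]
{'x': 0.0, 'y': 0.0, 'z': -0.377, 'az': -0.0}
{'x': -0.827, 'y': -0.321, 'z': 0.033, 'az': 0.091}
{'x': -0.864, 'y': -0.199, 'z': 0.034, 'az': 0.091}
[0.5185546001496599, -0.268106406984258, 0.19989999999999997, -5.140000000000004]
```

play_rows --increments '[{"ax": 0, "ay": 0, "x": 0, "y": 0, "z": 0, "az": 0, "claw": 0.7}, {"ax": 0, "ay": 0, "x": 0, "y": 0, "z": 0, "az": 0, "claw": 0.7}, {"ax": 0, "ay": 0, "x": 0, "y": 0, "z": 0, "az": 0, "claw": 0.7}, {"ax": 0, "ay": 0, "x": 0, "y": 0, "z": -0.1, "az": 0, "claw": 0.7}, {"ax": 0, "ay": 0, "x": 0, "y": 0, "z": -0.25, "az": 0, "claw": 0.7}, {"ax": 0, "ay": 0, "x": 0, "y": 0, "z": -0.377, "az": 0, "claw": 0.7}, {"ax": 0, "ay": 0, "x": 0, "y": 0, "z": -0.377, "az": 0, "claw": 0.7}]'

```text
time_s: 9.07
eef_pos: [0.6117, 0.2576, 0.2245]
ee_rot: [1.991, 2.426, 0.011]
wrist_force: [-0.3, 0.4, 0.8]
finger_gap: 0.701
grasp_force: 0.0
```

play_rows --increments '[{"ax": 0, "ay": 0, "x": -0.827, "y": -0.321, "z": 0.033, "az": 0.091, "claw": 0.7}, {"ax": 0, "ay": 0, "x": -0.827, "y": -0.321, "z": 0.033, "az": 0.091, "claw": 0.7}, {"ax": 0, "ay": 0, "x": -0.827, "y": -0.321, "z": 0.033, "az": 0.091, "claw": 0.7}, {"ax": 0, "ay": 0, "x": -0.827, "y": -0.321, "z": 0.033, "az": 0.091, "claw": 0.7}, {"ax": 0, "ay": 0, "x": -0.827, "y": -0.321, "z": 0.033, "az": 0.091, "claw": 0.7}, {"ax": 0, "ay": 0, "x": -0.827, "y": -0.321, "z": 0.033, "az": 0.091, "claw": 0.7}]'

```text
time_s: 9.82
eef_pos: [0.5637, -0.0069, 0.2099]
ee_rot: [-2.163, -2.277, 0.001]
wrist_force: [0.6, 0.2, 0.7]
finger_gap: 0.697
grasp_force: 0.0
```

play_rows --increments '[{"ax": 0, "ay": 0, "x": -0.864, "y": -0.199, "z": 0.034, "az": 0.091, "claw": 0.7}, {"ax": 0, "ay": 0, "x": -0.864, "y": -0.199, "z": 0.034, "az": 0.091, "claw": 0.7}, {"ax": 0, "ay": 0, "x": -0.864, "y": -0.199, "z": 0.034, "az": 0.091, "claw": 0.7}, {"ax": 0, "ay": 0, "x": -0.864, "y": -0.199, "z": 0.034, "az": 0.091, "claw": 0.7}, {"ax": 0, "ay": 0, "x": -0.864, "y": -0.199, "z": 0.034, "az": 0.091, "claw": 0.7}, {"ax": 0, "ay": 0, "x": -0.864, "y": -0.199, "z": 0.034, "az": 0.091, "claw": 0.7}, {"ax": 0, "ay": 0, "x": -0.864, "y": -0.199, "z": 0.034, "az": 0.091, "claw": 0.7}]'

```text
time_s: 10.7
eef_pos: [0.5196, -0.2647, 0.2001]
ee_rot: [-2.313, -2.124, -0.002]
wrist_force: [-0.4, 0.4, -0.8]
finger_gap: 0.698
grasp_force: 0.0
```

Run:
```python
from h import *
st(); print(load()); im,d,P=grab('top','t2.png'); cv2.imwrite('pics/t2c.png',cv2.resize(im[130:240,200:440,::-1],None,fx=3.2,fy=3.2))
```

```text
t 10.7 pos [ 0.5196 -0.2647  0.2001] C [-0.0916 -0.3456  0.2001] psi -4.87 zz [ 0.001  0.002 -1.   ] F [-0.38  0.35 -0.85] gap 0.698 gf 0.0 q7 0.21
[0.5185546001496599, -0.268106406984258, 0.19989999999999997, -5.140000000000004]
```

View pics/t2c.png

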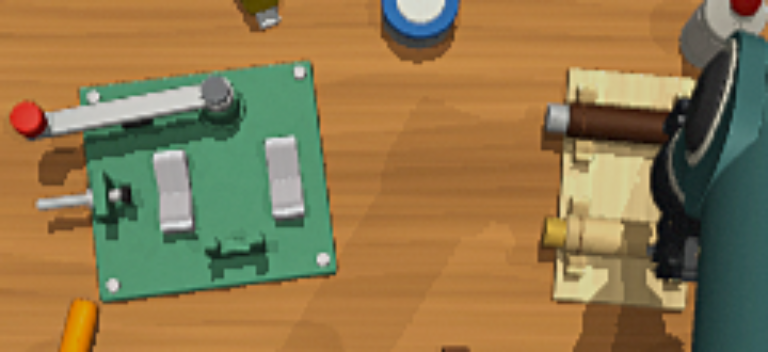

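Picture: the bar is fully aside, with its knob at (28,118) and nothing over the V-blocks at (172,190) and (285,177). The gripper is over the pale handle at about (640,240).

play_rows --increments '[{"ax": 0, "ay": 0, "x": 0, "y": 0, "z": 0.1, "az": 0, "claw": 0.7}, {"ax": 0, "ay": 0, "x": 0, "y": 0, "z": 0.25, "az": 0, "claw": 0.7}, {"ax": 0, "ay": 0, "x": 0, "y": 0, "z": 0.38, "az": 0, "claw": 0.7}, {"ax": 0, "ay": 0, "x": 0, "y": 0, "z": 0.46, "az": 0, "claw": 0.7}, {"ax": 0, "ay": 0, "x": 0, "y": 0, "z": 0.507, "az": 0, "claw": 0.7}, {"ax": 0, "ay": 0, "x": 0, "y": 0, "z": 0.507, "az": 0, "claw": 0.7}, {"ax": 0, "ay": 0, "x": 0, "y": 0, "z": 0.507, "az": 0, "claw": 0}, {"ax": 0, "ay": 0, "x": 0, "y": 0, "z": 0.507, "az": 0, "claw": 0}, {"ax": 0, "ay": 0, "x": 0, "y": 0, "z": 0.507, "az": 0, "claw": 0}, {"ax": 0, "ay": 0, "x": 0, "y": 0, "z": 0.507, "az": 0, "claw": 0}, {"ax": 0, "ay": 0, "x": 0, "y": 0, "z": 0.507, "az": 0, "claw": 0}]' --force 60

```text
time_s: 12.12
eef_pos: [0.5176, -0.2683, 0.0495]
ee_rot: [-2.319, -2.119, 0.001]
wrist_force: [-3.2, 1.3, 4.6]
finger_gap: 0.376
grasp_force: 58.9
```

Run:
```python
from h import *
c=load(); plan([[*c[:2],c[2]-.507*.3,c[3]]]); st(); print(load())
```

```text
{'x': 0.0, 'y': 0.0, 'z': 0.507, 'az': -0.0}
t 12.12 pos [ 0.5176 -0.2683  0.0495] C [-0.0939 -0.3489  0.0495] psi -5.16 zz [-0.001 -0.    -1.   ] F [-3.21  1.32  4.6 ] gap 0.376 gf 58.9 q7 0.15
[0.5185546001496599, -0.268106406984258, 0.04779999999999998, -5.140000000000004]
```

Run:
```python
from h import *
c=load(); plan([[*c[:2],.19,c[3]]])
e=W(0,-.016,.14); s=np.array(load()[:3]); p0=load()[3]
for k in(1,2): plan([[*(s+(e-s)*k/2),p0+(7.2-p0)*k/2]])
print(load())
```

```text
{'x': 0.0, 'y': 0.0, 'z': -0.474, 'az': -0.0}
{'x': 0.575, 'y': 0.033, 'z': 0.083, 'az': -0.069}
{'x': 0.568, 'y': 0.095, 'z': 0.084, 'az': -0.068}
[0.5691819947297034, 0.07371548615639756, 0.13989999999999997, 7.189999999999997]
```

play_rows --increments '[{"ax": 0, "ay": 0, "x": 0, "y": 0, "z": -0.03, "az": 0, "claw": 0}, {"ax": 0, "ay": 0, "x": 0, "y": 0, "z": -0.1, "az": 0, "claw": 0}, {"ax": 0, "ay": 0, "x": 0, "y": 0, "z": -0.22, "az": 0, "claw": 0}, {"ax": 0, "ay": 0, "x": 0, "y": 0, "z": -0.36, "az": 0, "claw": 0}, {"ax": 0, "ay": 0, "x": 0, "y": 0, "z": -0.474, "az": 0, "claw": 0}, {"ax": 0, "ay": 0, "x": 0, "y": 0, "z": -0.474, "az": 0, "claw": 0}]'

```text
time_s: 12.88
eef_pos: [0.5202, -0.2691, 0.1944]
ee_rot: [2.313, 2.114, 0.004]
wrist_force: [0.2, -0.6, -1.3]
finger_gap: 0.379
grasp_force: 59.6
```

play_rows --increments '[{"ax": 0, "ay": 0, "x": 0.15, "y": 0.01, "z": 0.02, "az": -0.02, "claw": 0}, {"ax": 0, "ay": 0, "x": 0.3, "y": 0.02, "z": 0.04, "az": -0.04, "claw": 0}, {"ax": 0, "ay": 0, "x": 0.45, "y": 0.025, "z": 0.06, "az": -0.055, "claw": 0}, {"ax": 0, "ay": 0, "x": 0.575, "y": 0.033, "z": 0.083, "az": -0.069, "claw": 0}]'

```text
time_s: 13.38
eef_pos: [0.5431, -0.0954, 0.1647]
ee_rot: [-2.198, -2.243, 0.0]
wrist_force: [0.6, 0.0, -1.3]
finger_gap: 0.372
grasp_force: 59.6
```

play_rows --increments '[{"ax": 0, "ay": 0, "x": 0.15, "y": 0.025, "z": 0.02, "az": -0.02, "claw": 0}, {"ax": 0, "ay": 0, "x": 0.3, "y": 0.05, "z": 0.04, "az": -0.04, "claw": 0}, {"ax": 0, "ay": 0, "x": 0.45, "y": 0.075, "z": 0.06, "az": -0.055, "claw": 0}, {"ax": 0, "ay": 0, "x": 0.54, "y": 0.09, "z": 0.08, "az": -0.068, "claw": 0}, {"ax": 0, "ay": 0, "x": 0.568, "y": 0.095, "z": 0.084, "az": -0.068, "claw": 0}, {"ax": 0, "ay": 0, "x": 0.568, "y": 0.095, "z": 0.084, "az": -0.068, "claw": 0}, {"ax": 0, "ay": 0, "x": 0.568, "y": 0.095, "z": 0.084, "az": -0.068, "claw": 0}]'

```text
time_s: 14.25
eef_pos: [0.5688, 0.0717, 0.1402]
ee_rot: [2.08, 2.353, -0.001]
wrist_force: [0.7, -0.7, -1.4]
finger_gap: 0.378
grasp_force: 59.6
```

Run:
```python
from h import *
st(); im,d,P=grab('top'); im2,d2,P2=grab('side')
both=np.hstack([cv2.resize(im[130:250,210:330,::-1],(400,400)),cv2.resize(im2[140:300,210:370,::-1],(400,400))]); cv2.imwrite('pics/b3.png',both)
```

```text
t 14.25 pos [0.5688 0.0717 0.1402] C [-0.0005 -0.018   0.1402] psi 7.04 zz [-0.    -0.001 -1.   ] F [ 0.69 -0.75 -1.42] gap 0.378 gf 59.6 q7 -0.27
```

View pics/b3.png

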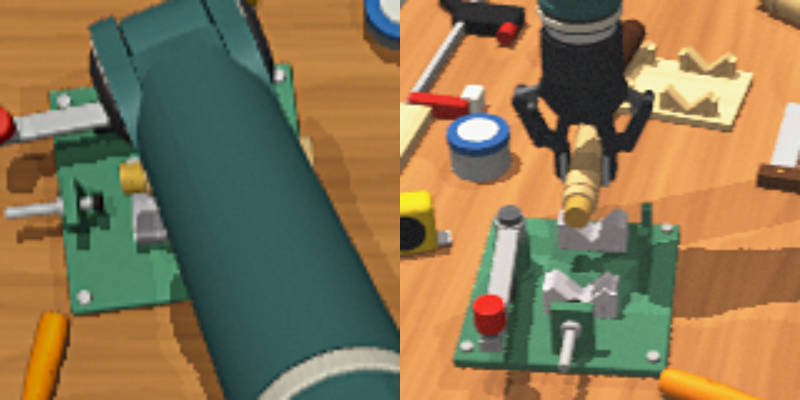

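The left half shows the handle level over the cradle, with the ferrule end at (125,178) and the black tip at about (92,200). The right half shows the ferrule pointing at the stop bracket at (572,325), above the V-blocks.

play_rows --increments '[{"ax": 0, "ay": 0, "x": 0, "y": 0, "z": 0.08, "az": 0, "claw": 0}, {"ax": 0, "ay": 0, "x": 0, "y": 0, "z": 0.16, "az": 0, "claw": 0}, {"ax": 0, "ay": 0, "x": 0, "y": 0, "z": 0.22, "az": 0, "claw": 0}, {"ax": 0, "ay": 0, "x": 0, "y": 0, "z": 0.25, "az": 0, "claw": 0}, {"ax": 0, "ay": 0, "x": 0, "y": 0, "z": 0.265, "az": 0, "claw": 0}, {"ax": 0, "ay": 0, "x": 0, "y": 0, "z": 0.273, "az": 0, "claw": 0}, {"ax": 0, "ay": 0, "x": 0, "y": 0, "z": 0.273, "az": 0, "claw": 0}, {"ax": 0, "ay": 0, "x": 0, "y": 0, "z": 0.273, "az": 0, "claw": 0}]'

```text
time_s: 15.35
eef_pos: [0.5691, 0.0737, 0.0587]
ee_rot: [2.077, 2.356, 0.001]
wrist_force: [-0.5, 0.7, -1.1]
finger_gap: 0.382
grasp_force: 59.6
```

Run:
```python
from h import *
c=load(); plan([[*c[:2],c[2]-.273*.3,c[3]]]); st(); print(load())
```

```text
{'x': 0.0, 'y': 0.0, 'z': 0.273, 'az': -0.0}
t 15.35 pos [0.5691 0.0737 0.0587] C [-0.     -0.0161  0.0587] psi 7.19 zz [ 0.001  0.    -1.   ] F [-0.45  0.67 -1.07] gap 0.382 gf 59.6 q7 -0.32
[0.5691819947297034, 0.07371548615639756, 0.05799999999999997, 7.189999999999997]
```

play_rows --increments '[{"ax": 0, "ay": 0, "x": 0, "y": 0, "z": 0.003, "az": 0, "claw": 0}, {"ax": 0, "ay": 0, "x": 0, "y": 0, "z": 0.006, "az": 0, "claw": 0}, {"ax": 0, "ay": 0, "x": 0, "y": 0, "z": 0.006, "az": 0, "claw": 0}]'

```text
time_s: 15.72
eef_pos: [0.5691, 0.0737, 0.0584]
ee_rot: [2.077, 2.356, 0.0]
wrist_force: [-4.5, -0.7, 12.9]
finger_gap: 0.379
grasp_force: 61.3
```

Run:
```python
from h import *
c=load(); plan([[*c[:2],c[2]-.006*.3,c[3]]]); st()
```

```text
{'x': 0.0, 'y': 0.0, 'z': 0.006, 'az': -0.0}
t 15.72 pos [0.5691 0.0737 0.0584] C [ 0.     -0.016   0.0584] psi 7.19 zz [ 0.001 -0.001 -1.   ] F [-4.5  -0.71 12.92] gap 0.379 gf 61.3 q7 -0.33
```

Run:
```python
from h import *
for n in('top','side'):
    z=np.load(n+'0.npz'); P=z['P'].reshape(-1,3); I=z['im'].reshape(-1,3); c=P-O; cs,sn=np.cos(YAW),np.sin(YAW)
    c=np.stack([cs*c[:,0]+sn*c[:,1],-sn*c[:,0]+cs*c[:,1],c[:,2]],1)
    m=(abs(c[:,0])<.006)&(c[:,1]>.06)&(c[:,1]<.12)&(c[:,2]>.042)
    o=np.argsort(c[m,1]); print(n); print(np.hstack([(c[m][o]*1000).round(1),I[m][o]])[:40:1])
```

```text
top
[[-1.800e+00  8.660e+01  5.580e+01  0.000e+00  0.000e+00  0.000e+00]
 [-5.000e+00  8.670e+01  5.740e+01  1.700e+01  7.000e+00  1.000e+01]
 [ 3.000e+00  8.760e+01  4.600e+01  1.000e+01  5.000e+00  9.000e+00]
 [-1.900e+00  8.910e+01  5.790e+01  3.100e+01  3.100e+01  2.700e+01]
 [ 4.800e+00  8.920e+01  5.310e+01  3.500e+01  4.000e+01  3.500e+01]
 [ 2.000e+00  8.950e+01  5.290e+01  3.100e+01  2.400e+01  2.600e+01]
 [-4.400e+00  8.970e+01  5.610e+01  3.200e+01  2.900e+01  2.900e+01]
 [-5.400e+00  9.150e+01  6.300e+01  2.500e+01  2.200e+01  2.200e+01]
 [ 4.600e+00  9.160e+01  5.570e+01  2.800e+01  3.600e+01  2.900e+01]
 [-1.400e+00  9.200e+01  5.750e+01  3.400e+01  3.000e+01  3.300e+01]
 [ 2.300e+00  9.230e+01  5.280e+01  2.900e+01  2.500e+01  2.600e+01]
 [ 4.700e+00  9.430e+01  5.700e+01  3.700e+01  7.200e+01  5.300e+01]
 [ 2.300e+00  9.490e+01  5.450e+01  9.900e+01  9.900e+01  9.300e+01]
 [-8.000e-01  9.500e+01  5.590e+01  1.350e+02  1.360e+02  1.310e+02]
 [-3.200e+00  9.550e+01  5.390e+01  1.030e+02  1.000e+02  9.800e+01]
 [-5.200e+00  9.650e+01  4.910e+01  7.100e+01  9.300e+01  7.8
[... 3730 characters left out ...]
.700e+01]
 [ 4.100e+00  1.168e+02  5.770e+01  4.100e+01  6.800e+01  5.100e+01]
 [ 1.400e+00  1.168e+02  6.710e+01  4.600e+01  6.900e+01  5.200e+01]
 [-5.300e+00  1.169e+02  6.150e+01  4.000e+01  6.500e+01  4.700e+01]
 [-2.700e+00  1.170e+02  5.520e+01  9.600e+01  1.030e+02  9.600e+01]
 [ 6.000e+00  1.172e+02  6.720e+01  3.600e+01  6.200e+01  4.700e+01]
 [-3.400e+00  1.176e+02  7.120e+01  1.020e+02  1.650e+02  1.260e+02]
 [ 5.700e+00  1.178e+02  7.080e+01  9.900e+01  1.630e+02  1.220e+02]
 [-5.300e+00  1.179e+02  5.940e+01  4.200e+01  6.600e+01  4.900e+01]
 [ 1.600e+00  1.181e+02  5.900e+01  4.600e+01  6.800e+01  5.500e+01]
 [-3.100e+00  1.181e+02  6.250e+01  4.300e+01  7.000e+01  5.400e+01]]
```

play_rows --increments '[{"ax": 0, "ay": 0, "x": 0, "y": -0.001, "z": -0.005, "az": 0, "claw": 0}, {"ax": 0, "ay": 0, "x": 0, "y": -0.002, "z": -0.005, "az": 0, "claw": 0}, {"ax": 0, "ay": 0, "x": 0.006, "y": -0.002, "z": -0.005, "az": 0, "claw": 0}, {"ax": 0, "ay": 0, "x": 0.013, "y": -0.002, "z": -0.005, "az": 0, "claw": 0}, {"ax": 0, "ay": 0, "x": 0.02, "y": -0.002, "z": -0.005, "az": 0, "claw": 0}, {"ax": 0, "ay": 0, "x": 0.027, "y": -0.002, "z": -0.005, "az": 0, "claw": 0}, {"ax": 0, "ay": 0, "x": 0.034, "y": -0.002, "z": -0.005, "az": 0, "claw": 0}, {"ax": 0, "ay": 0, "x": 0.042, "y": -0.002, "z": -0.005, "az": 0, "claw": 0}, {"ax": 0, "ay": 0, "x": 0.05, "y": -0.002, "z": -0.005, "az": 0, "claw": 0}, {"ax": 0, "ay": 0, "x": 0.05, "y": -0.002, "z": -0.005, "az": 0, "claw": 0}]'

```text
time_s: 16.98
eef_pos: [0.5664, 0.089, 0.0581]
ee_rot: [-2.077, -2.357, -0.001]
wrist_force: [0.8, -0.1, 0.8]
finger_gap: 0.38
grasp_force: 59.8
```

```bash
cat > upd.py <<'E'
from h import *
a=[float(v) for v in sys.argv[1:]]; c=load(); F=frame(c[3])
json.dump(list(np.array(c[:3])+F@np.array(a[:3])*.3)+[c[3]-(a[3] if len(a)>3 else 0)*90],open('cmd.json','w')); 
c=load(); s=ctrl.sense(); st(); print('cmd C',C(c[:3]).round(4),'F cradle',(C(O+s['wrist_force'])).round(2))
E
python3 upd.py .05 -.002 -.005
```

```text
t 16.98 pos [0.5664 0.089  0.0581] C [-0.0008 -0.0005  0.0581] psi 7.22 zz [ 0.     0.001 -1.   ] F [ 0.81 -0.05  0.79] gap 0.38 gf 59.8 q7 -0.35
cmd C [-0.0005 -0.001   0.0577] F cradle [ 0.8  -0.16  0.79]
```

play_rows --increments '[{"ax": 0, "ay": 0, "x": 0.004, "y": 0, "z": 0, "az": 0, "claw": 0}, {"ax": 0, "ay": 0, "x": 0.008, "y": 0, "z": 0, "az": 0, "claw": 0}, {"ax": 0, "ay": 0, "x": 0.012, "y": 0, "z": 0, "az": 0, "claw": 0}, {"ax": 0, "ay": 0, "x": 0.016, "y": 0, "z": 0, "az": 0, "claw": 0}, {"ax": 0, "ay": 0, "x": 0.02, "y": 0, "z": 0, "az": 0, "claw": 0}]'

```text
time_s: 17.6
eef_pos: [0.5657, 0.0943, 0.058]
ee_rot: [2.078, 2.356, 0.0]
wrist_force: [2.3, -2.0, 0.6]
finger_gap: 0.378
grasp_force: 59.8
```

```bash
python3 upd.py .02 0 0
```

```text
t 17.6 pos [0.5657 0.0943 0.058 ] C [-0.0008  0.0049  0.058 ] psi 7.18 zz [ 0. -0. -1.] F [ 2.32 -2.05  0.59] gap 0.378 gf 59.8 q7 -0.36
cmd C [-0.0005  0.005   0.0577] F cradle [ 2.05 -2.32  0.59]
```

play_rows --increments '[{"ax": 0, "ay": 0, "x": 0.002, "y": 0, "z": 0, "az": 0, "claw": 0}, {"ax": 0, "ay": 0, "x": 0.004, "y": 0, "z": 0, "az": 0, "claw": 0}, {"ax": 0, "ay": 0, "x": 0.004, "y": 0, "z": 0, "az": 0, "claw": 0}]'

```text
time_s: 17.98
eef_pos: [0.5656, 0.0956, 0.058]
ee_rot: [2.078, 2.356, 0.0]
wrist_force: [3.7, -2.6, 1.6]
finger_gap: 0.374
grasp_force: 59.8
```

```bash
python3 upd.py .004 0 0
```

```text
t 17.98 pos [0.5656 0.0956 0.058 ] C [-0.0008  0.0061  0.058 ] psi 7.19 zz [ 0.  0. -1.] F [ 3.75 -2.58  1.64] gap 0.374 gf 59.8 q7 -0.36
cmd C [-0.0005  0.0062  0.0577] F cradle [ 3.4  -3.03  1.64]
```

play_rows --increments '[{"ax": 0, "ay": 0, "x": 0.002, "y": 0.001, "z": -0.001, "az": 0, "claw": 0}, {"ax": 0, "ay": 0, "x": 0.005, "y": 0.001, "z": -0.001, "az": 0, "claw": 0}, {"ax": 0, "ay": 0, "x": 0.005, "y": 0.001, "z": -0.001, "az": 0, "claw": 0}]'

```text
time_s: 18.35
eef_pos: [0.5652, 0.0973, 0.0581]
ee_rot: [-2.077, -2.356, 0.0]
wrist_force: [2.3, -1.1, 1.4]
finger_gap: 0.377
grasp_force: 59.8
```

```bash
python3 upd.py .005 0.001 -.001
```

```text
t 18.35 pos [0.5652 0.0973 0.0581] C [-0.0009  0.0079  0.0581] psi 7.2 zz [-0.001  0.    -1.   ] F [ 2.32 -1.14  1.36] gap 0.377 gf 59.8 q7 -0.37
cmd C [-0.0002  0.0077  0.058 ] F cradle [ 2.15 -1.43  1.36]
```

play_rows --increments '[{"ax": 0, "ay": 0, "x": 0.003, "y": 0.001, "z": 0, "az": 0, "claw": 0}, {"ax": 0, "ay": 0, "x": 0.005, "y": 0.001, "z": 0, "az": 0, "claw": 0}, {"ax": 0, "ay": 0, "x": 0.005, "y": 0.001, "z": 0, "az": 0, "claw": 0}]'

```text
time_s: 18.73
eef_pos: [0.5652, 0.0989, 0.058]
ee_rot: [-2.077, -2.356, 0.001]
wrist_force: [0.6, 0.2, -0.3]
finger_gap: 0.381
grasp_force: 59.8
```

```bash
python3 upd.py .005 0.001 0
```

```text
t 18.73 pos [0.5652 0.0989 0.058 ] C [-0.0008  0.0094  0.058 ] psi 7.2 zz [-0.001  0.    -1.   ] F [ 0.55  0.18 -0.35] gap 0.381 gf 59.8 q7 -0.37
cmd C [0.0001 0.0092 0.058 ] F cradle [ 0.57  0.11 -0.35]
```

play_rows --increments '[{"ax": 0, "ay": 0, "x": 0.003, "y": 0, "z": 0, "az": 0, "claw": 0}, {"ax": 0, "ay": 0, "x": 0.005, "y": 0, "z": 0, "az": 0, "claw": 0}, {"ax": 0, "ay": 0, "x": 0.005, "y": 0, "z": 0, "az": 0, "claw": 0}]'

```text
time_s: 19.1
eef_pos: [0.5651, 0.0996, 0.0581]
ee_rot: [-2.078, -2.356, 0.002]
wrist_force: [1.0, -2.6, -0.3]
finger_gap: 0.376
grasp_force: 59.8
```

```bash
python3 upd.py .005 0 0
```

```text
t 19.1 pos [0.5651 0.0996 0.0581] C [-0.0007  0.0102  0.0581] psi 7.18 zz [-0.001 -0.001 -1.   ] F [ 0.99 -2.56 -0.34] gap 0.376 gf 59.8 q7 -0.37
cmd C [0.0001 0.0107 0.058 ] F cradle [ 0.66 -2.66 -0.34]
```

play_rows --increments '[{"ax": 0, "ay": 0, "x": 0.002, "y": 0, "z": 0, "az": 0, "claw": 0}, {"ax": 0, "ay": 0, "x": 0.004, "y": 0, "z": 0, "az": 0, "claw": 0}, {"ax": 0, "ay": 0, "x": 0.004, "y": 0, "z": 0, "az": 0, "claw": 0}]'

```text
time_s: 19.48
eef_pos: [0.565, 0.1002, 0.058]
ee_rot: [2.078, 2.356, -0.003]
wrist_force: [-0.5, -5.0, -0.2]
finger_gap: 0.376
grasp_force: 59.8
```

```bash
python3 upd.py .004 0 0
```

```text
t 19.48 pos [0.565  0.1002 0.058 ] C [-0.0007  0.0108  0.058 ] psi 7.15 zz [-0.001 -0.001 -1.   ] F [-0.45 -5.03 -0.23] gap 0.376 gf 59.8 q7 -0.37
cmd C [0.0001 0.0119 0.058 ] F cradle [-1.08 -4.94 -0.23]
```

play_rows --increments '[{"ax": 0, "ay": 0, "x": 0.002, "y": 0, "z": 0, "az": 0, "claw": 0}, {"ax": 0, "ay": 0, "x": 0.004, "y": 0, "z": 0, "az": 0, "claw": 0}, {"ax": 0, "ay": 0, "x": 0.004, "y": 0, "z": 0, "az": 0, "claw": 0}, {"ax": 0, "ay": 0, "x": 0.004, "y": 0, "z": 0, "az": 0, "claw": 0}, {"ax": 0, "ay": 0, "x": 0.004, "y": 0, "z": 0, "az": 0, "claw": 0}]'

```text
time_s: 20.1
eef_pos: [0.565, 0.1006, 0.058]
ee_rot: [2.078, 2.355, -0.004]
wrist_force: [0.5, -7.3, 0.2]
finger_gap: 0.379
grasp_force: 59.8
```

```bash
python3 upd.py .004 0 0
```

```text
t 20.1 pos [0.565  0.1006 0.058 ] C [-0.0007  0.0112  0.058 ] psi 7.13 zz [-0.001 -0.002 -1.   ] F [ 0.53 -7.27  0.15] gap 0.379 gf 59.8 q7 -0.37
cmd C [0.0001 0.0131 0.058 ] F cradle [-0.38 -7.28  0.15]
```

play_rows --increments '[{"ax": 0, "ay": 0, "x": -0.003, "y": 0, "z": 0.001, "az": 0, "claw": 0}, {"ax": 0, "ay": 0, "x": -0.006, "y": 0, "z": 0.001, "az": 0, "claw": 0}, {"ax": 0, "ay": 0, "x": -0.009, "y": 0, "z": 0.001, "az": 0, "claw": 0}, {"ax": 0, "ay": 0, "x": -0.009, "y": 0, "z": 0.001, "az": 0, "claw": 0}]'

```text
time_s: 20.6
eef_pos: [0.5651, 0.1002, 0.058]
ee_rot: [-2.077, -2.356, 0.0]
wrist_force: [-1.7, -2.9, 2.6]
finger_gap: 0.377
grasp_force: 59.9
```

```bash
python3 upd.py -.009 0 0.001
```

```text
t 20.6 pos [0.5651 0.1002 0.058 ] C [-0.0007  0.0107  0.058 ] psi 7.2 zz [-0.001  0.    -1.   ] F [-1.73 -2.87  2.63] gap 0.377 gf 59.9 q7 -0.37
cmd C [0.0001 0.0104 0.0577] F cradle [-2.07 -2.63  2.63]
```

play_rows --increments '[{"ax": 0, "ay": 0, "x": -0.002, "y": -0.001, "z": 0, "az": 0, "claw": 0}, {"ax": 0, "ay": 0, "x": -0.003, "y": -0.001, "z": 0, "az": 0, "claw": 0}, {"ax": 0, "ay": 0, "x": -0.003, "y": -0.001, "z": 0, "az": 0, "claw": 0}]'

```text
time_s: 20.98
eef_pos: [0.5652, 0.0997, 0.058]
ee_rot: [-2.077, -2.357, -0.001]
wrist_force: [-2.2, 0.3, 2.0]
finger_gap: 0.376
grasp_force: 59.9
```

```bash
python3 upd.py -.003 -0.001 0
```

```text
t 20.98 pos [0.5652 0.0997 0.058 ] C [-0.0007  0.0102  0.058 ] psi 7.22 zz [-0.     0.001 -1.   ] F [-2.18  0.29  1.97] gap 0.376 gf 59.9 q7 -0.37
cmd C [-0.0002  0.0095  0.0577] F cradle [-2.13  0.56  1.97]
```

play_rows --increments '[{"ax": 0, "ay": 0, "x": 0, "y": 0, "z": 0, "az": 0, "claw": 0.6}, {"ax": 0, "ay": 0, "x": 0, "y": 0, "z": 0, "az": 0, "claw": 0.6}, {"ax": 0, "ay": 0, "x": 0, "y": 0, "z": 0, "az": 0, "claw": 0.6}, {"ax": 0, "ay": 0, "x": 0, "y": 0, "z": 0, "az": 0, "claw": 0.6}, {"ax": 0, "ay": 0, "x": 0, "y": 0, "z": -0.06, "az": 0, "claw": 0.6}, {"ax": 0, "ay": 0, "x": 0, "y": 0, "z": -0.2, "az": 0, "claw": 0.6}, {"ax": 0, "ay": 0, "x": 0, "y": 0, "z": -0.38, "az": 0, "claw": 0.6}, {"ax": 0, "ay": 0, "x": 0, "y": 0, "z": -0.5, "az": 0, "claw": 0.6}, {"ax": 0, "ay": 0, "x": 0, "y": 0, "z": -0.5, "az": 0, "claw": 0.6}]' --force 60

```text
time_s: 22.1
eef_pos: [0.567, 0.0995, 0.212]
ee_rot: [2.074, 2.353, 0.008]
wrist_force: [-0.4, 0.4, -0.2]
finger_gap: 0.605
grasp_force: 0.0
```

```bash
python3 upd.py 0 0 -.5
python3 - <<'E'
from h import *
plan([[.6105,.256,.207,11.24]]); print(load())
im,d,P=grab('side'); cv2.imwrite('pics/s4.png',cv2.resize(im[180:300,220:370,::-1],None,fx=4.5,fy=4.5,interpolation=2))
E
```

```text
t 22.1 pos [0.567  0.0995 0.212 ] C [0.0012 0.0098 0.212 ] psi 7.2 zz [ 0.007  0.001 -1.   ] F [-0.36  0.37 -0.23] gap 0.605 gf 0.0 q7 -0.28
cmd C [-2.000e-04  9.500e-03  2.077e-01] F cradle [-0.31  0.41 -0.23]
{'x': 0.501, 'y': 0.214, 'z': 0.002, 'az': -0.045}
[0.6105763797956348, 0.25613082236751056, 0.20709999999999998, 11.239999999999997]
```

View pics/s4.png

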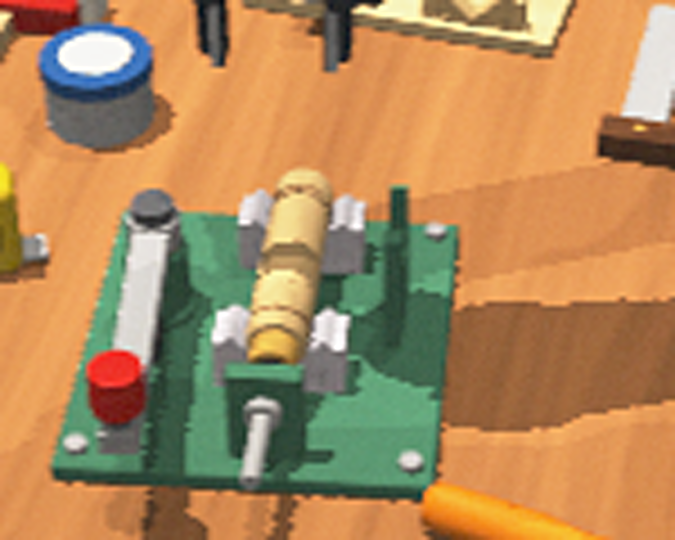

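The handle lies in both V-blocks, with its ferrule at (272,345) against the stop. The bar is still aside, with the knob at (115,385). Next I go back to the knob.

play_rows --increments '[{"ax": 0, "ay": 0, "x": 0.17, "y": 0.07, "z": 0.002, "az": -0.015, "claw": 0.7}, {"ax": 0, "ay": 0, "x": 0.35, "y": 0.15, "z": 0.002, "az": -0.03, "claw": 0.7}, {"ax": 0, "ay": 0, "x": 0.501, "y": 0.214, "z": 0.002, "az": -0.045, "claw": 0.7}, {"ax": 0, "ay": 0, "x": 0.501, "y": 0.214, "z": 0.002, "az": -0.045, "claw": 0.7}, {"ax": 0, "ay": 0, "x": 0.501, "y": 0.214, "z": 0.002, "az": -0.045, "claw": 0.7}, {"ax": 0, "ay": 0, "x": 0.501, "y": 0.214, "z": 0.12, "az": -0.045, "claw": 0.7}, {"ax": 0, "ay": 0, "x": 0.501, "y": 0.214, "z": 0.24, "az": -0.045, "claw": 0.7}, {"ax": 0, "ay": 0, "x": 0.501, "y": 0.214, "z": 0.31, "az": -0.045, "claw": 0.7}, {"ax": 0, "ay": 0, "x": 0.501, "y": 0.214, "z": 0.335, "az": -0.045, "claw": 0.7}, {"ax": 0, "ay": 0, "x": 0.501, "y": 0.214, "z": 0.335, "az": -0.045, "claw": 0.7}, {"ax": 0, "ay": 0, "x": 0.501, "y": 0.214, "z": 0.335, "az": -0.045, "claw": 0}, {"ax": 0, "ay": 0, "x": 0.501, "y": 0.214, "z": 0.335, "az": -0.045, "claw": 0}, {"ax": 0, "ay": 0, "x": 0.501, "y": 0.214, "z": 0.335, "az": -0.045, "claw": 0}, {"ax": 0, "ay": 0, "x": 0.501, "y": 0.214, "z": 0.335, "az": -0.045, "claw": 0}, {"ax": 0, "ay": 0, "x": 0.501, "y": 0.214, "z": 0.335, "az": -0.045, "claw": 0}]' --force 80

```text
time_s: 24.02
eef_pos: [0.6106, 0.2568, 0.1082]
ee_rot: [1.992, 2.428, 0.003]
wrist_force: [-0.4, 2.2, 4.5]
finger_gap: 0.302
grasp_force: 78.4
```

```bash
python3 upd.py 0 0 .333
python3 - <<'E'
from h import *
print(load()); c=load(); plan([[*c[:2],c[2]+.036,c[3]]])
c=load(); k=C([c[0],c[1],0]); r=np.hypot(k[0]-.075,k[1]); a0=np.arctan2(k[1],.075-k[0]); print('r',r,a0); r=.16
g=[]
for i in range(1,15):
    th=a0*(1-i/14); g.append([*W(.075-r*np.cos(th),r*np.sin(th),0)[:2],c[2],97.2-np.degrees(th)])
plan(g); print(load(),C(load()[:3]))
E
```

```text
t 24.02 pos [0.6106 0.2568 0.1082] C [0.0641 0.1604 0.1082] psi 11.26 zz [ 0.001  0.001 -1.   ] F [-0.37  2.23  4.45] gap 0.302 gf 78.4 q7 -0.49
cmd C [0.064  0.1598 0.1072] F cradle [-0.09  2.26  4.45]
[0.6105763797956348, 0.25613082236751056, 0.10719999999999998, 11.239999999999997]
{'x': 0.0, 'y': 0.0, 'z': -0.12, 'az': -0.0}
r 0.16014649573730938 1.5020889030688767
{'x': -0.003, 'y': -0.057, 'z': 0.0, 'az': np.float64(-0.067)}
{'x': -0.013, 'y': -0.114, 'z': 0.0, 'az': np.float64(-0.135)}
{'x': -0.028, 'y': -0.169, 'z': 0.0, 'az': np.float64(-0.204)}
{'x': -0.048, 'y': -0.222, 'z': 0.0, 'az': np.float64(-0.272)}
{'x': -0.075, 'y': -0.273, 'z': 0.0, 'az': np.float64(-0.34)}
{'x': -0.107, 'y': -0.32, 'z': 0.0, 'az': np.float64(-0.409)}
{'x': -0.143, 'y': -0.364, 'z': 0.0, 'az': np.float64(-0.477)}
{'x': -0.184, 'y': -0.404, 'z': 0.0, 'az': np.float64(-0.545)}
{'x': -0.23, 'y': -0.439, 'z': 0.0, 'az': np.float64(-0.614)}
{'x': -0.278, 'y': -0.469, 'z': 0.0, 'az': np.float64(-0.682)}
{'x': -0.33, 'y': -0.494, 'z': 0.0, 'az': np.float64(-0.75)}
{'x': -0.384, 'y': -0.513, 'z': 0.0, 'az': np.float64(-0.819)}
{'x': -0.439, 'y': -0.526, 'z': 0.0, 'az': np.float64(-0.887)}
{'x': -0.496, 'y': -0.533, 'z': 0.0, 'az': np.float64(-0.955)}
[0.4827473392938192, 0.0790173378317893, 0.14319999999999997, 97.19] [-8.50138741e-02  7.29770099e-05  1.43200000e-01]
```

play_rows --increments '[{"ax": 0, "ay": 0, "x": 0, "y": 0, "z": -0.02, "az": 0, "claw": 0}, {"ax": 0, "ay": 0, "x": 0, "y": 0, "z": -0.05, "az": 0, "claw": 0}, {"ax": 0, "ay": 0, "x": 0, "y": 0, "z": -0.08, "az": 0, "claw": 0}, {"ax": 0, "ay": 0, "x": 0, "y": 0, "z": -0.11, "az": 0, "claw": 0}, {"ax": 0, "ay": 0, "x": 0, "y": 0, "z": -0.12, "az": 0, "claw": 0}, {"ax": 0, "ay": 0, "x": 0, "y": 0, "z": -0.12, "az": 0, "claw": 0}]'

```text
time_s: 24.78
eef_pos: [0.61, 0.2549, 0.1432]
ee_rot: [1.994, 2.427, -0.003]
wrist_force: [3.3, -3.9, -12.2]
finger_gap: 0.303
grasp_force: 79.3
```

play_rows --increments '[{"ax": 0, "ay": 0, "x": -0.003, "y": -0.057, "z": 0, "az": -0.067, "claw": 0}, {"ax": 0, "ay": 0, "x": -0.013, "y": -0.114, "z": 0, "az": -0.135, "claw": 0}, {"ax": 0, "ay": 0, "x": -0.028, "y": -0.169, "z": 0, "az": -0.204, "claw": 0}, {"ax": 0, "ay": 0, "x": -0.048, "y": -0.222, "z": 0, "az": -0.272, "claw": 0}, {"ax": 0, "ay": 0, "x": -0.075, "y": -0.273, "z": 0, "az": -0.34, "claw": 0}, {"ax": 0, "ay": 0, "x": -0.107, "y": -0.32, "z": 0, "az": -0.409, "claw": 0}, {"ax": 0, "ay": 0, "x": -0.143, "y": -0.364, "z": 0, "az": -0.477, "claw": 0}, {"ax": 0, "ay": 0, "x": -0.184, "y": -0.404, "z": 0, "az": -0.545, "claw": 0}, {"ax": 0, "ay": 0, "x": -0.23, "y": -0.439, "z": 0, "az": -0.614, "claw": 0}, {"ax": 0, "ay": 0, "x": -0.278, "y": -0.469, "z": 0, "az": -0.682, "claw": 0}, {"ax": 0, "ay": 0, "x": -0.33, "y": -0.494, "z": 0, "az": -0.75, "claw": 0}, {"ax": 0, "ay": 0, "x": -0.384, "y": -0.513, "z": 0, "az": -0.819, "claw": 0}, {"ax": 0, "ay": 0, "x": -0.439, "y": -0.526, "z": 0, "az": -0.887, "claw": 0}, {"ax": 0, "ay": 0, "x": -0.496, "y": -0.533, "z": 0, "az": -0.955, "claw": 0}, {"ax": 0, "ay": 0, "x": -0.496, "y": -0.533, "z": 0, "az": -0.955, "claw": 0}, {"ax": 0, "ay": 0, "x": -0.496, "y": -0.533, "z": 0, "az": -0.955, "claw": 0}, {"ax": 0, "ay": 0, "x": -0.496, "y": -0.533, "z": 0, "az": -0.955, "claw": 0}]'

```text
time_s: 26.9
eef_pos: [0.4828, 0.0798, 0.1438]
ee_rot: [-0.196, 3.134, 0.001]
wrist_force: [5.2, 1.2, -13.3]
finger_gap: 0.305
grasp_force: 79.6
```

```bash
python3 upd.py 0 0 0
```

```text
t 26.9 pos [0.4828 0.0798 0.1438] C [-0.0849  0.0009  0.1438] psi 97.16 zz [ 0.001  0.    -1.   ] F [  5.24   1.23 -13.32] gap 0.305 gf 79.6 q7 1.02
cmd C [-8.500e-02  1.000e-04  1.432e-01] F cradle [  5.35   0.57 -13.32]
```

play_rows --increments '[{"ax": 0, "ay": 0, "x": 0, "y": 0, "z": 0.012, "az": 0, "claw": 0}, {"ax": 0, "ay": 0, "x": 0, "y": 0, "z": 0.024, "az": 0, "claw": 0}, {"ax": 0, "ay": 0, "x": 0, "y": 0, "z": 0.034, "az": 0, "claw": 0}, {"ax": 0, "ay": 0, "x": 0, "y": 0, "z": 0.043, "az": 0, "claw": 0}, {"ax": 0, "ay": 0, "x": 0, "y": 0, "z": 0.049, "az": 0, "claw": 0}, {"ax": 0, "ay": 0, "x": 0, "y": 0, "z": 0.053, "az": 0, "claw": 0}, {"ax": 0, "ay": 0, "x": 0, "y": 0, "z": 0.057, "az": 0, "claw": 0}, {"ax": 0, "ay": 0, "x": 0, "y": 0, "z": 0.06, "az": 0, "claw": 0}, {"ax": 0, "ay": 0, "x": 0, "y": 0, "z": 0.06, "az": 0, "claw": 0}]'

```text
time_s: 28.02
eef_pos: [0.4824, 0.0793, 0.1259]
ee_rot: [-0.198, 3.135, -0.0]
wrist_force: [2.3, 1.3, -3.5]
finger_gap: 0.299
grasp_force: 80.5
```

```bash
python3 upd.py 0 0 .06
```

```text
t 28.02 pos [0.4824 0.0793 0.1259] C [-0.0853  0.0004  0.1259] psi 97.21 zz [ 0. -0. -1.] F [ 2.27  1.3  -3.45] gap 0.299 gf 80.5 q7 1.0
cmd C [-8.500e-02  1.000e-04  1.252e-01] F cradle [ 2.42  1.   -3.45]
```

play_rows --increments '[{"ax": 0, "ay": 0, "x": 0, "y": 0, "z": 0.002, "az": 0, "claw": 0}, {"ax": 0, "ay": 0, "x": 0, "y": 0, "z": 0.003, "az": 0, "claw": 0}, {"ax": 0, "ay": 0, "x": 0, "y": 0, "z": 0.003, "az": 0, "claw": 0}]'

```text
time_s: 28.4
eef_pos: [0.4822, 0.0791, 0.1249]
ee_rot: [0.198, -3.135, 0.0]
wrist_force: [-0.7, 2.4, 3.6]
finger_gap: 0.305
grasp_force: 81.1
```

```bash
python3 upd.py 0 0 .003
```

```text
t 28.4 pos [0.4822 0.0791 0.1249] C [-0.0855  0.0003  0.1249] psi 97.21 zz [-0. -0. -1.] F [-0.65  2.35  3.55] gap 0.305 gf 81.1 q7 1.0
cmd C [-8.500e-02  1.000e-04  1.243e-01] F cradle [-0.35  2.42  3.55]
```

play_rows --increments '[{"ax": 0, "ay": 0, "x": 0, "y": 0, "z": -0.001, "az": 0, "claw": 0}, {"ax": 0, "ay": 0, "x": 0, "y": 0, "z": -0.001, "az": 0, "claw": 0.65}, {"ax": 0, "ay": 0, "x": 0, "y": 0, "z": -0.001, "az": 0, "claw": 0.65}, {"ax": 0, "ay": 0, "x": 0, "y": 0, "z": -0.001, "az": 0, "claw": 0.65}, {"ax": 0, "ay": 0, "x": 0, "y": 0, "z": -0.001, "az": 0, "claw": 0.65}, {"ax": 0, "ay": 0, "x": 0, "y": 0, "z": -0.08, "az": 0, "claw": 0.65}, {"ax": 0, "ay": 0, "x": 0, "y": 0, "z": -0.2, "az": 0, "claw": 0.65}, {"ax": 0, "ay": 0, "x": 0, "y": 0, "z": -0.3, "az": 0, "claw": 0.65}, {"ax": 0, "ay": 0, "x": 0, "y": 0, "z": -0.3, "az": 0, "claw": 0.65}]'

```text
time_s: 29.52
eef_pos: [0.4836, 0.0791, 0.2165]
ee_rot: [-0.196, 3.131, -0.001]
wrist_force: [-0.6, -0.4, -0.5]
finger_gap: 0.65
grasp_force: 0.0
```

```bash
python3 upd.py 0 0 -.3
python3 - <<'E'
from h import *
c=load(); plan([[*W(-.0007,-.16,.2),52]]); c=load(); plan([[*W(-.0007,-.105,.2),7.2]]);print(load())
im,d,P=grab('side'); cv2.imwrite('pics/s5.png',cv2.resize(im[180:300,220:370,::-1],None,fx=4.5,fy=4.5,interpolation=2))
E
```

```text
t 29.52 pos [0.4836 0.0791 0.2165] C [-8.410e-02  1.000e-04  2.165e-01] psi 97.17 zz [ 0.004 -0.    -1.   ] F [-0.62 -0.44 -0.49] gap 0.65 gf 0.0 q7 1.12
cmd C [-8.500e-02  1.000e-04  2.143e-01] F cradle [-0.67 -0.36 -0.49]
{'x': -0.281, 'y': -0.534, 'z': 0.048, 'az': 0.502}
{'x': 0.13, 'y': 0.13, 'z': -0.0, 'az': 0.498}
[0.579703919151109, -0.014629901966447312, 0.1999, 7.189999999999998]
```

View pics/s5.png

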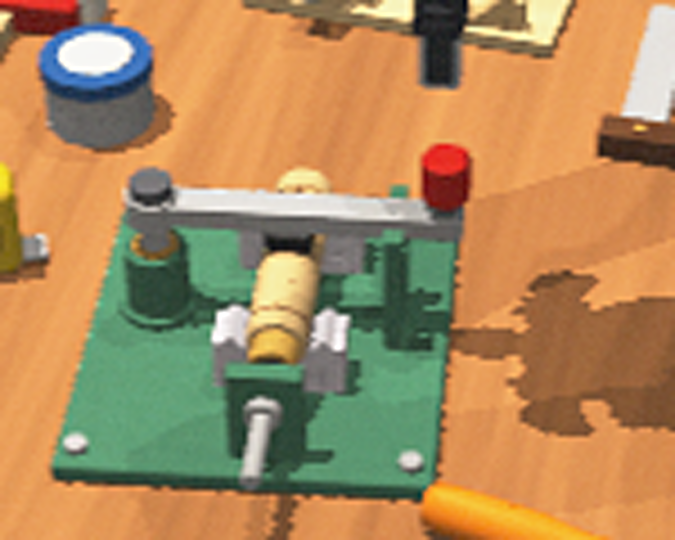

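The bar sits in its fork with the pad on the handle at (290,240), the knob is at (445,178), and the ferrule is still at the stop (270,350). To be sure it still bears on the rubber, I'll nudge the butt gently with shut fingers, keeping the total push below 12 N.

play_rows --increments '[{"ax": 0, "ay": 0, "x": -0.1, "y": -0.18, "z": 0.02, "az": 0.1, "claw": 0}, {"ax": 0, "ay": 0, "x": -0.2, "y": -0.36, "z": 0.048, "az": 0.22, "claw": 0}, {"ax": 0, "ay": 0, "x": -0.281, "y": -0.534, "z": 0.048, "az": 0.34, "claw": 0}, {"ax": 0, "ay": 0, "x": -0.281, "y": -0.534, "z": 0.048, "az": 0.45, "claw": 0}, {"ax": 0, "ay": 0, "x": -0.281, "y": -0.534, "z": 0.048, "az": 0.502, "claw": 0}, {"ax": 0, "ay": 0, "x": -0.281, "y": -0.534, "z": 0.048, "az": 0.502, "claw": 0}]' --force 40

```text
time_s: 30.32
eef_pos: [0.5853, -0.0695, 0.1986]
ee_rot: [-1.02, -2.969, 0.001]
wrist_force: [0.0, 0.5, -0.5]
finger_gap: -0.002
grasp_force: 0.0
```

play_rows --increments '[{"ax": 0, "ay": 0, "x": 0.05, "y": 0.05, "z": 0, "az": 0.1, "claw": 0}, {"ax": 0, "ay": 0, "x": 0.1, "y": 0.1, "z": 0, "az": 0.2, "claw": 0}, {"ax": 0, "ay": 0, "x": 0.13, "y": 0.13, "z": 0, "az": 0.32, "claw": 0}, {"ax": 0, "ay": 0, "x": 0.13, "y": 0.13, "z": 0, "az": 0.43, "claw": 0}, {"ax": 0, "ay": 0, "x": 0.13, "y": 0.13, "z": 0, "az": 0.498, "claw": 0}, {"ax": 0, "ay": 0, "x": 0.13, "y": 0.13, "z": 0, "az": 0.498, "claw": 0}, {"ax": 0, "ay": 0, "x": 0.13, "y": 0.13, "z": 0, "az": 0.498, "claw": 0}]'

```text
time_s: 31.2
eef_pos: [0.579, -0.0146, 0.1997]
ee_rot: [-2.074, -2.359, 0.001]
wrist_force: [-0.4, 0.1, 0.2]
finger_gap: -0.004
grasp_force: 0.0
```

play_rows --increments '[{"ax": 0, "ay": 0, "x": 0, "y": 0, "z": 0.1, "az": 0, "claw": 0}, {"ax": 0, "ay": 0, "x": 0, "y": 0, "z": 0.25, "az": 0, "claw": 0}, {"ax": 0, "ay": 0, "x": 0, "y": 0, "z": 0.35, "az": 0, "claw": 0}, {"ax": 0, "ay": 0, "x": 0, "y": 0, "z": 0.41, "az": 0, "claw": 0}, {"ax": 0, "ay": 0, "x": 0, "y": 0, "z": 0.41, "az": 0, "claw": 0}, {"ax": 0, "ay": 0, "x": 0, "y": 0, "z": 0.41, "az": 0, "claw": 0}]'

```text
time_s: 31.95
eef_pos: [0.5802, -0.0146, 0.0783]
ee_rot: [2.076, 2.356, 0.002]
wrist_force: [0.3, 0.9, 1.3]
finger_gap: 0.0
grasp_force: 0.0
```

```bash
python3 upd.py 0 0 .41
```

```text
t 31.95 pos [ 0.5802 -0.0146  0.0783] C [-1.000e-04 -1.051e-01  7.830e-02] psi 7.21 zz [ 0.002  0.    -1.   ] F [0.3  0.91 1.26] gap 0.0 gf 0.0 q7 -0.19
cmd C [-0.0006 -0.105   0.0769] F cradle [0.41 0.86 1.26]
```

play_rows --increments '[{"ax": 0, "ay": 0, "x": 0.015, "y": 0, "z": 0, "az": 0, "claw": 0}, {"ax": 0, "ay": 0, "x": 0.03, "y": 0, "z": 0, "az": 0, "claw": 0}, {"ax": 0, "ay": 0, "x": 0.045, "y": 0, "z": 0, "az": 0, "claw": 0}, {"ax": 0, "ay": 0, "x": 0.06, "y": 0, "z": 0, "az": 0, "claw": 0}, {"ax": 0, "ay": 0, "x": 0.07, "y": 0, "z": 0, "az": 0, "claw": 0}, {"ax": 0, "ay": 0, "x": 0.08, "y": 0, "z": 0, "az": 0, "claw": 0}, {"ax": 0, "ay": 0, "x": 0.08, "y": 0, "z": 0, "az": 0, "claw": 0}]'

```text
time_s: 32.83
eef_pos: [0.5762, 0.0094, 0.0771]
ee_rot: [-2.077, -2.357, 0.0]
wrist_force: [-0.2, -0.0, 0.5]
finger_gap: -0.002
grasp_force: 0.0
```

```bash
python3 upd.py .08 0 0
```

```text
t 32.83 pos [0.5762 0.0094 0.0771] C [-0.001  -0.0807  0.0771] psi 7.21 zz [-0.  0. -1.] F [-0.24 -0.04  0.51] gap -0.002 gf 0.0 q7 -0.23
cmd C [-0.0006 -0.081   0.0769] F cradle [-0.25 -0.01  0.51]
```

play_rows --increments '[{"ax": 0, "ay": 0, "x": 0.003, "y": 0, "z": 0, "az": 0, "claw": 0}, {"ax": 0, "ay": 0, "x": 0.006, "y": 0, "z": 0, "az": 0, "claw": 0}, {"ax": 0, "ay": 0, "x": 0.009, "y": 0, "z": 0, "az": 0, "claw": 0}, {"ax": 0, "ay": 0, "x": 0.009, "y": 0, "z": 0, "az": 0, "claw": 0}]'

```text
time_s: 33.33
eef_pos: [0.5759, 0.0118, 0.0772]
ee_rot: [-2.078, -2.356, 0.0]
wrist_force: [0.2, 0.5, -0.5]
finger_gap: 0.003
grasp_force: 0.0
```

```bash
python3 upd.py .009 0 0
```

```text
t 33.33 pos [0.5759 0.0118 0.0772] C [-0.001  -0.0783  0.0772] psi 7.2 zz [-0. -0. -1.] F [ 0.17  0.49 -0.49] gap 0.003 gf 0.0 q7 -0.24
cmd C [-0.0006 -0.0783  0.0769] F cradle [ 0.23  0.46 -0.49]
```

play_rows --increments '[{"ax": 0, "ay": 0, "x": 0.003, "y": 0, "z": 0, "az": 0, "claw": 0}, {"ax": 0, "ay": 0, "x": 0.006, "y": 0, "z": 0, "az": 0, "claw": 0}, {"ax": 0, "ay": 0, "x": 0.009, "y": 0, "z": 0, "az": 0, "claw": 0}, {"ax": 0, "ay": 0, "x": 0.009, "y": 0, "z": 0, "az": 0, "claw": 0}]'

```text
time_s: 33.83
eef_pos: [0.5758, 0.0129, 0.0772]
ee_rot: [2.078, 2.354, -0.002]
wrist_force: [0.5, -4.7, -0.0]
finger_gap: 0.0
grasp_force: 2.6
```

```bash
python3 upd.py .009 0 0
```

```text
t 33.83 pos [0.5758 0.0129 0.0772] C [-0.001  -0.0772  0.0772] psi 7.12 zz [ 0.    -0.002 -1.   ] F [ 0.52 -4.71 -0.05] gap 0.0 gf 2.6 q7 -0.24
cmd C [-0.0006 -0.0756  0.0769] F cradle [-0.08 -4.73 -0.05]
```

play_rows --increments '[{"ax": 0, "ay": 0, "x": 0.002, "y": 0, "z": 0, "az": 0, "claw": 0}, {"ax": 0, "ay": 0, "x": 0.004, "y": 0, "z": 0, "az": 0, "claw": 0}, {"ax": 0, "ay": 0, "x": 0.005, "y": 0, "z": 0, "az": 0, "claw": 0}, {"ax": 0, "ay": 0, "x": 0.005, "y": 0, "z": 0, "az": 0, "claw": 0}]'

```text
time_s: 34.33
eef_pos: [0.5758, 0.0129, 0.0772]
ee_rot: [2.079, 2.352, -0.004]
wrist_force: [1.2, -7.6, -0.5]
finger_gap: -0.004
grasp_force: 4.0
```

```bash
python3 upd.py .005 0 0
```

```text
t 34.33 pos [0.5758 0.0129 0.0772] C [-0.001  -0.0772  0.0772] psi 7.07 zz [ 0.    -0.003 -1.   ] F [ 1.23 -7.63 -0.48] gap -0.004 gf 4.0 q7 -0.24
cmd C [-0.0006 -0.0741  0.0769] F cradle [ 0.27 -7.73 -0.48]
```

play_rows --increments '[{"ax": 0, "ay": 0, "x": 0.002, "y": 0, "z": 0, "az": 0, "claw": 0}, {"ax": 0, "ay": 0, "x": 0.004, "y": 0, "z": 0, "az": 0, "claw": 0}, {"ax": 0, "ay": 0, "x": 0.006, "y": 0, "z": 0, "az": 0, "claw": 0}, {"ax": 0, "ay": 0, "x": 0.006, "y": 0, "z": 0, "az": 0, "claw": 0}]'

```text
time_s: 34.83
eef_pos: [0.5758, 0.013, 0.0772]
ee_rot: [2.079, 2.35, -0.006]
wrist_force: [1.7, -11.3, 0.3]
finger_gap: 0.002
grasp_force: 5.6
```

```bash
python3 upd.py .006 0 0
```

```text
t 34.83 pos [0.5758 0.013  0.0772] C [-0.001  -0.0771  0.0772] psi 7.01 zz [ 0.    -0.005 -1.   ] F [  1.71 -11.26   0.26] gap 0.002 gf 5.6 q7 -0.25
cmd C [-0.0006 -0.0723  0.0769] F cradle [  0.28 -11.39   0.26]
```

play_rows --increments '[{"ax": 0, "ay": 0, "x": 0.002, "y": 0, "z": 0, "az": 0, "claw": 0}, {"ax": 0, "ay": 0, "x": 0.004, "y": 0, "z": 0, "az": 0, "claw": 0}, {"ax": 0, "ay": 0, "x": 0.004, "y": 0, "z": 0, "az": 0, "claw": 0}, {"ax": 0, "ay": 0, "x": 0.004, "y": 0, "z": 0, "az": 0, "claw": 0}]'

```text
time_s: 35.33
eef_pos: [0.5757, 0.0132, 0.0772]
ee_rot: [2.079, 2.349, -0.007]
wrist_force: [2.9, -12.2, 1.1]
finger_gap: -0.002
grasp_force: 6.6
```

```bash
python3 upd.py .004 0 0; python3 -c "
from h import *
print(ctrl.sense()['eef_pos'])"
```

```text
t 35.33 pos [0.5757 0.0132 0.0772] C [-0.001  -0.0769  0.0772] psi 6.96 zz [ 0.    -0.006 -1.   ] F [  2.9  -12.25   1.08] gap -0.002 gf 6.6 q7 -0.25
cmd C [-0.0006 -0.0711  0.0769] F cradle [  1.34 -12.52   1.08]
[0.57573921 0.01316202 0.07720574]
```

play_rows --increments '[{"ax": 0, "ay": 0, "x": 0.001, "y": 0, "z": 0, "az": 0, "claw": 0}, {"ax": 0, "ay": 0, "x": 0.003, "y": 0, "z": 0, "az": 0, "claw": 0}, {"ax": 0, "ay": 0, "x": 0.003, "y": 0, "z": 0, "az": 0, "claw": 0}, {"ax": 0, "ay": 0, "x": 0.003, "y": 0, "z": 0, "az": 0, "claw": 0}]'

```text
time_s: 35.83
eef_pos: [0.5757, 0.0134, 0.0772]
ee_rot: [2.08, 2.348, -0.008]
wrist_force: [2.6, -14.6, 0.9]
finger_gap: -0.001
grasp_force: 7.3
```

```bash
python3 upd.py .003 0 0; python3 -c "
from h import *
print(ctrl.sense()['eef_pos'])"
```

```text
t 35.83 pos [0.5757 0.0134 0.0772] C [-0.001  -0.0767  0.0772] psi 6.94 zz [ 0.    -0.007 -1.   ] F [  2.62 -14.56   0.89] gap -0.001 gf 7.3 q7 -0.25
cmd C [-0.0006 -0.0702  0.0769] F cradle [  0.78 -14.77   0.89]
[0.57569637 0.0133609  0.07722298]
```

play_rows --increments '[{"ax": 0, "ay": 0, "x": -0.005, "y": 0, "z": 0, "az": 0, "claw": 0}, {"ax": 0, "ay": 0, "x": -0.01, "y": 0, "z": 0, "az": 0, "claw": 0}, {"ax": 0, "ay": 0, "x": -0.015, "y": 0, "z": 0, "az": 0, "claw": 0}, {"ax": 0, "ay": 0, "x": -0.022, "y": 0, "z": 0, "az": 0, "claw": 0}, {"ax": 0, "ay": 0, "x": -0.04, "y": 0, "z": 0, "az": 0, "claw": 0}, {"ax": 0, "ay": 0, "x": -0.08, "y": 0, "z": 0, "az": 0, "claw": 0}, {"ax": 0, "ay": 0, "x": -0.12, "y": 0, "z": 0, "az": 0, "claw": 0}, {"ax": 0, "ay": 0, "x": -0.12, "y": 0, "z": -0.15, "az": 0, "claw": 0}, {"ax": 0, "ay": 0, "x": -0.12, "y": 0, "z": -0.3, "az": 0, "claw": 0}, {"ax": 0, "ay": 0, "x": -0.3, "y": 0, "z": -0.4, "az": 0, "claw": 0}, {"ax": 0, "ay": 0, "x": -0.5, "y": 0, "z": -0.4, "az": 0, "claw": 0}, {"ax": 0, "ay": 0, "x": -0.5, "y": 0, "z": -0.4, "az": 0, "claw": 0}, {"ax": 0, "ay": 0, "x": -0.5, "y": 0, "z": -0.4, "az": 0, "claw": 0}]'

```text
time_s: 37.45
eef_pos: [0.5933, -0.1294, 0.1969]
ee_rot: [-2.078, -2.355, -0.0]
wrist_force: [-0.6, -0.1, 0.1]
finger_gap: 0.0
grasp_force: 0.0
```

Run:
```python
from h import *
st(); im,d,P=grab('top'); im2,_,_=grab('side')
both=np.hstack([cv2.resize(im[130:250,210:330,::-1],(400,400)),cv2.resize(im2[170:300,220:350,::-1],(400,400))]); cv2.imwrite('pics/b6.png',both)
```

```text
t 37.45 pos [ 0.5933 -0.1294  0.1969] C [-0.0014 -0.2205  0.1969] psi 7.13 zz [-0.001  0.001 -1.   ] F [-0.55 -0.12  0.09] gap 0.0 gf 0.0 q7 0.09
```

View pics/b6.png

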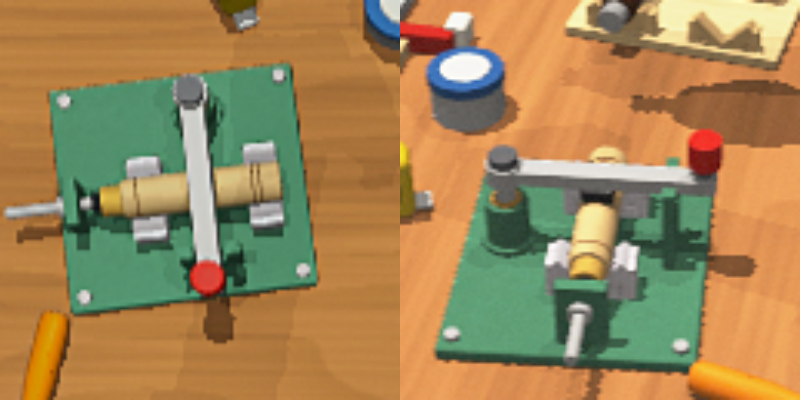

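The ferrule at (105,202) is on the black tip at (92,202), the bar is straight in the fork with its knob at (207,278), and the arm is clear. I'm handing the job in.

```bash
python3 -c "
from cell import ctrl
print(ctrl.finish_job())"
```

```text
the job is handed in; nothing more can be done
None
```

The job is handed in, verdict not shown: the handle lies in both V-blocks against the stop screw, held only by the bar in its fork, after one last nudge on the butt of nearly 15 N (wrist reading) that came close to the 15 N stop limit.

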